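# Count three roller balls into the dish

## Robot

A 6-joint arm with a two-finger parallel gripper is mounted at the origin on the work surface. World frame = base frame: x ahead of the robot, y to its left, z up, the work surface at z = 0. Lengths are in m, angles in rad, forces in N, time in s.
With the tool pointing down it reaches from about 0.25 to 0.775 m from the base axis. Payload 4 kg.
Tool frame: the origin (TCP) lies midway between the tips of the shut fingers; the grasp point (between the pads) lies 19 mm behind it; z points along the fingers, y is the direction in which the jaws open and shut (so a half turn about z gives the same grasp; the last joint's range is limited). The gripper opens to 94 mm and grips with 3 to 60 N. Pads are 16 mm wide; open, the fingers measure 119 mm over their backs; the gripper's body (75 mm by 177 mm) begins 78 mm behind the grasp point.
Start: joints at [1.121, 0.087, 1.371, -0, 1.684, -0.103], TCP at [0.187, 0.517, 0.206] pointing down, gripper open.
Joint ranges: [-3.1, 3.1], [-0.76, 2.03], [0.27, 2.55], [-1.08, 4.22], [0.17, 2.65], [-2.57, 2.57]. Speed limits (rad/s): [2.79, 2.79, 3.14, 3.14, 3.14, 3.14].

## Interface

Orientations are given as [roll, pitch, yaw] about the fixed x, y, z axes, in that order (R = Rz(yaw) Ry(pitch) Rx(roll)).
In Python, from bench import robot, cams gives the robot as it stands.
- The arm moves only by the tool step_arm, never from a script. Its argument "plan" is a list that holds one entry, the list of rows, each a list of 5 numbers: the shift along the world's x, y, z in mm, then the turn about the world's z in rad, then the opening in per cent of the stroke, from 0 (shut) to 100 (fully open). In form: [[[tx, ty, tz, turn, fingers], ...]]. A call has 1 to 8 rows; each row is the pose to reach, as a shift and turn from the pose commanded when the call began; what a row does not reach only later rows make up. A row lasts 1/12 s, in which the tool goes at most 41.7 mm and 7.16 degrees, less where a joint would pass 70% of its speed; a pose out of reach is approached as far as the arm can. A call with a gripper value outside its range is refused whole. The fingers move at their own pace and stop on an object; the grip force is fixed at half the most. Time passes only in rows, so rows that repeat a pose let the fingers close. It gives the time, the measured TCP pose, the force and the opening at its end, in the units of the state.
- robot.get_obs(): the state, without advancing time (a new reading comes with each control period).
- cams.snapshot(name): name is "scene" or "top" or "wrist"; returns a dict with "frame" (384x512x3 uint8, red, green, blue), "camera_matrix" (3x3 intrinsics, pixels), "origin" and "attitude" of the camera in the world; the wrist camera has in their place "T_tool_cam" (4x4, takes a point from camera to tool coordinates, whose origin is the TCP and whose axes are the flange's). Camera axes: x right, y down, z forward; pixel columns grow to the right and rows downward; lengths in m; the calibration is good to about 2 mm. A picture is of the moment at which its call begins: read the wrist's pose just before it. There is no depth.
- robot.close_job(): hands the job in, once; it reports no verdict.
The state is a dict: "time": time; "joint_positions": joint angles; "qvel": joint speeds; "joint_torque": joint torques, N m; "tool_pos": TCP position; "ee_rot": TCP orientation; "wrist_force": force on the tool from outside, world axes, zero at the start; "wrist_torque": the same for the moment, N m; "width": finger opening in m.
Only numpy, scipy, OpenCV 4.12 (cv2) and the standard library are available. Lean on these libraries where they do the work, as an engineer would, in place of code of your own. Each camera call takes 0.05 s, during which the arm holds its last target. There are 200 camera calls.

## Task

Pick up the narrow steel pouring cup and tip it, lip down, over the round steel dish until exactly three of its six steel balls have dropped into the dish. Then stand the cup upright, the other three balls still inside, in the middle of the grey square slab and let go, leaving the dish and the small things around it where they stand.

Things in the scene. Friction and masses are not known exactly. Their poses are not given: they have to be found in the camera images.
- cup: The pouring cup: narrow scoop-shaped steel cup, 142 mm long (x), 35 mm wide (y), 95 mm tall, about 0.25 kg empty. Origin: underside, at the middle of length and width; z up. Open pouring lip at its -x end, closed upright back at +x. Its long sides are flat, upright and parallel: grip the 35 mm across them from above, near mid-length.
- cup_grip (a point): Point midway between the cup's flat sides, at x = 0, 60 mm above the underside: a good middle of the grasp.
- cup_lip (a point): The cup's pouring edge: middle of the end of the chute floor, x = -71 mm, 81 mm above the underside. The lip overhangs the foot; the overhang's underside is 50 mm up.
- cup_foot (a point): Centre of the cup's 101 x 35 mm foot, on the underside at x = +20 mm (the foot spans x = -30 to +71 mm).
- cup_in (a point): Point inside the deep back of the cup (x = +36, z = 50 mm), amid where the three innermost balls rest. Inside, a 28 mm wide chute holds the balls in single file; its floor rises from the back (6 mm up, 46 degrees steep) to the lip (81 mm up, only 11 degrees), so as the lip is tipped down the balls leave one at a time, the one nearest the lip first.
- dish: Round shallow polished steel bowl, loose, 160 mm across the rim, 40 mm tall, 3 mm wall, 0.4 kg. Origin: centre of the underside.
- dish_in (a point): Centre of the dish's inner floor.
- slab: Plain grey square slab, 150 x 150 mm, 10 mm thick, fixed to the counter. Origin: centre of its underside; its top is 10 mm above.
- ball0_center (a point): Centre of one of six equal steel balls, 24 mm diameter, 57 g (0.56 N), all in the cup at the start. They roll sluggishly: tipped slowly, the first leaves the lip at roughly 15 degrees of tilt and the last at roughly 45, one by one, some degrees apart, at up to 0.3 m/s (later ones faster), so they land up to 40 mm ahead of the lip.
- ball1_center (a point): Centre of one of six equal steel balls, 24 mm diameter, 57 g (0.56 N), all in the cup at the start.
- ball2_center (a point): Centre of one of six equal steel balls, 24 mm diameter, 57 g (0.56 N), all in the cup at the start.
- ball3_center (a point): Centre of one of six equal steel balls, 24 mm diameter, 57 g (0.56 N), all in the cup at the start.
- ball4_center (a point): Centre of one of six equal steel balls, 24 mm diameter, 57 g (0.56 N), all in the cup at the start.
- ball5_center (a point): Centre of one of six equal steel balls, 24 mm diameter, 57 g (0.56 N), all in the cup at the start.
- vial: Bystander to leave alone: small amber glass vial with metal cap, 25 mm across, 48 mm tall. Origin: centre of its underside.
- weight_pot: Bystander to leave alone: small white ceramic stopper, 28 mm across, 38 mm tall. Origin: centre of its underside.
- cotton_jar: Bystander to leave alone: glass jar with steel lid, 60 mm across, 85 mm tall. Origin: centre of its underside.
- spatula: Bystander to leave alone: steel mixing spatula lying flat, 170 mm long. Origin: middle of its length, underside.

How it is judged:
By the outcome, as a careful person would: the job done as asked, in the order asked, and still so for the second after the job is handed in, with the robot touching nothing.
It also fails if it takes over 70 s, if anything falls off the work surface, if the arm or the gripper's body presses on something with over 40 N, if the wrist force passes 120 N, or if a joint passes its speed limit or range.

## Working session

There is one attempt and no reset: what is moved stays moved. The work goes in short steps, Python scripts to look and compute and a tool call to move; the robot and the scene stay as the last step left them, time stands still between calls to the robot, and variables do not carry over. Pictures are saved under pics/ and viewed, about 8 in all and at most 12, crops included, and the job is handed in when it is done.

Besides the shell and the picture viewer there is one more tool, called after ">>>" as a command line: name --argument value ..., lists and objects as JSON in quotes. step_arm: Moves the arm, as the interface text tells. Its arguments: {"type":"object","properties":{"plan":{"type":"array"}},"required":["plan"]}

```bash
ls; mkdir -p pics; python3 - <<'E'
from bench import robot,cams
import cv2,numpy as np
for n in ("scene","top"):
    s=cams.snapshot(n); cv2.imwrite(f"pics/{n}0.png",cv2.resize(s["frame"][:,:,::-1],(800,600),interpolation=cv2.INTER_CUBIC))
    print(n,s["camera_matrix"].tolist(),s["origin"],s["attitude"])
print(robot.get_obs()); print(dir(robot))
E
```

```text
pics
scene [[450.27184949262596, 0.0, 249.4555095691939], [0.0, 450.27184949262596, 194.3842840025152], [0.0, 0.0, 1.0]] [0.9250587  0.43379712 0.83921334] [-2.50714203  0.00456877  2.45425896]
top [[363.2349732315091, 0.0, 260.3373768852156], [0.0, 363.2349732315091, 203.15323087821326], [0.0, 0.0, 1.0]] [0.41064862 0.02669614 0.93923658] [-2.94401183 -0.00590815 -1.59138207]
{'time': 0.1, 'joint_positions': array([ 1.12086160e+00,  8.78862258e-02,  1.37209582e+00, -2.03166047e-05,
        1.68359607e+00, -1.03116124e-01]), 'qvel': array([ 0.00036025, -0.00137853, -0.00488129,  0.00054254,  0.00061744,
       -0.00139302]), 'joint_torque': array([ 3.06529146e-03, -3.41253912e+01, -3.03300190e+01,  7.18983798e-02,
        3.04402225e-02, -7.60109288e-05]), 'tool_pos': array([0.18675278, 0.51679864, 0.20442212]), 'ee_rot': array([-3.13961566e+00, -1.84285668e-04,  2.79477160e+00]), 'wrist_force': array([ 0.66085805, -0.08420251,  0.1312255 ]), 'wrist_torque': array([-0.04514482,  0.04040108,  0.01149271]), 'width': 0.09408061034282995}
['IKError', '__class__', '__delattr__', '__dict__', '__dir__', '__doc__', '__eq__', '__format__', '__ge__', '__getattribute__', '__getstate__', '__gt__', '__hash__', '__init__', '__init_subclass__', '__le__', '__lt__', '__module__', '__ne__', '__new__', '__reduce__', '__reduce_ex__', '__repr__', '__setattr__', '__sizeof__', '__str__', '__subclasshook__', '__weakref__', 'close_job', 'get_obs']
```

View pics/top0.png

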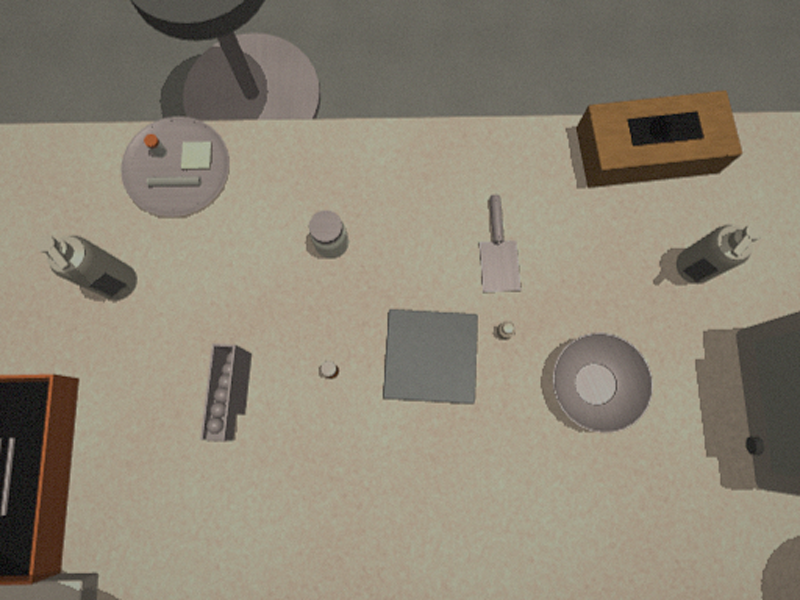

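View pics/scene0.png

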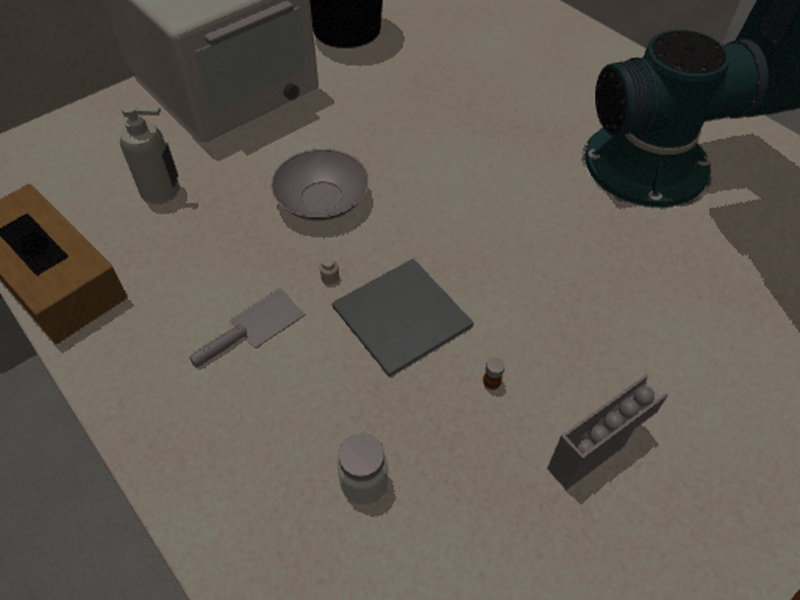

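```bash
cat > h.py <<'E'
from bench import robot,cams
import cv2,numpy as np
from scipy.spatial.transform import Rotation as R
def cam(n):
    s=cams.snapshot(n); return s
def back(s,u,v,z):
    A=R.from_euler('xyz',s["attitude"]).as_matrix(); o=np.array(s["origin"])
    d=A@np.linalg.solve(s["camera_matrix"],[u,v,1]); return o+d*(z-o[2])/d[2]
def proj(s,p):
    A=R.from_euler('xyz',s["attitude"]).as_matrix(); q=s["camera_matrix"]@(A.T@(np.array(p)-s["origin"])); return q[:2]/q[2]
def crop(s,u,v,w,h,k): 
    return cv2.resize(s["frame"][v:v+h,u:u+w,::-1],None,fx=k,fy=k,interpolation=cv2.INTER_CUBIC)
E
python3 - <<'E'
from h import *
s=cam("top"); f=1.5625
for n,u,v,z in [("dishC",602,383,.04),("dishL",552,383,.04),("dishR",651,383,.04),("dishT",602,333,.04),("dishB",602,431,.04),("s1",389,309,.01),("s2",478,314,.01),("s3",475,403,.01),("s4",384,399,.01),
 ("vial?",507,328,.038),("pot?",329,369,.048),("jar",326,222,.085),("spatT",495,198,0.01),("spatB",502,290,0.0),("c1",214,346,.095),("c2",237,346,.095),("c3",228,440,.095),("c4",203,440,.095),("bottle",680,275,0),("bottleT",740,235,.15),("boxL",590,186,0.0),("boxR",740,150,0.0)]:
    print(n,back(s,u/f,v/f,z).round(4))
a=crop(s,115,210,70,80,5); b=crop(s,345,205,80,80,5)
cv2.imwrite("pics/c1.png",np.hstack([a,b]))
E
```

```text
dishC [ 0.4787 -0.289   0.04  ]
dishL [ 0.4803 -0.2098  0.04  ]
dishR [ 0.4772 -0.3668  0.04  ]
dishT [ 0.5589 -0.2961  0.04  ]
dishB [ 0.4044 -0.2825  0.04  ]
s1 [0.6115 0.0468 0.01  ]
s2 [ 0.6001 -0.1019  0.01  ]
s3 [ 0.4529 -0.0903  0.01  ]
s4 [0.4623 0.0571 0.01  ]
vial? [ 0.5704 -0.1438  0.038 ]
pot? [0.5087 0.1417 0.048 ]
jar [0.7384 0.1431 0.085 ]
spatT [ 0.806  -0.1409  0.01  ]
spatB [ 0.6431 -0.1461  0.    ]
c1 [0.5415 0.308  0.095 ]
c2 [0.5408 0.2736 0.095 ]
c3 [0.4031 0.2814 0.095 ]
c4 [0.4039 0.3176 0.095 ]
bottle [ 0.6638 -0.4537  0.    ]
bottleT [ 0.6823 -0.4722  0.15  ]
boxL [ 0.8299 -0.3125  0.    ]
boxR [ 0.8942 -0.5889  0.    ]
```

View pics/c1.png

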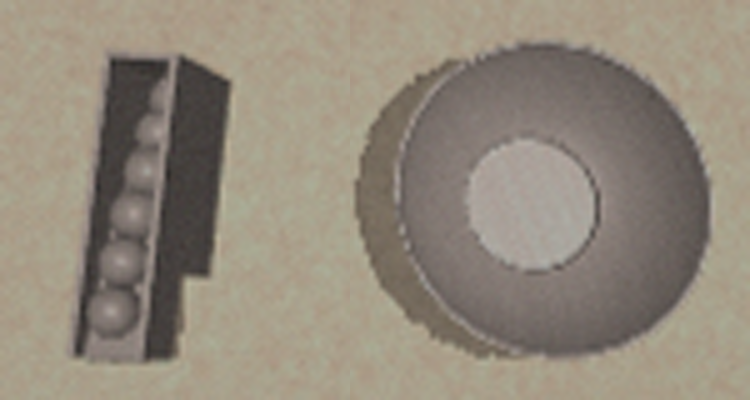

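>>> step_arm --plan '[[[30,-24,0,0.04,100],[70,-54,0,0.08,100],[102,-79,0,0.12,100],[134,-104,0,0.16,100],[166,-129,0,0.2,100],[198,-154,0,0.24,100],[230,-179,0,0.288,100],[262,-204,0,0.288,100]]]'

```text
time: 0.82
tool_pos: [0.4485, 0.3129, 0.2053]
ee_rot: [3.142, -0.0, 3.084]
wrist_force: [0.3, -0.3, -0.2]
width: 0.0936
```

>>> step_arm --plan '[[[15,-10,0,0,100],[24,-18,-10,0,100],[24,-18,-40,0,100],[24,-18,-70,0,100],[24,-18,-100,0,100],[24,-18,-130,0,100],[24,-18,-150,0,100],[24,-18,-163,0,100]]]'

```text
time: 1.48
tool_pos: [0.4681, 0.2959, 0.038]
ee_rot: [-3.139, -0.006, 3.084]
wrist_force: [-0.5, -0.2, -1.3]
width: 0.0938
```

```bash
python3 - <<'E'
from h import *
o=robot.get_obs(); print(o["time"],o["tool_pos"],o["ee_rot"],o["joint_positions"].round(3),o["wrist_force"])
s=cam("wrist"); print(s["T_tool_cam"]); cv2.imwrite("pics/w1.png",s["frame"][:,:,::-1])
E
```

```text
1.4833 [0.46813839 0.29589702 0.03796955] [-3.13870617 -0.00617167  3.08390022] [ 4.610e-01  1.930e-01  1.592e+00  1.000e-03  1.363e+00 -1.052e+00] [-0.4715863  -0.15611323 -1.27578897]
[[-1.34625030e-04 -9.60796277e-01 -2.77255289e-01  8.07037127e-02]
 [ 9.99999843e-01 -2.80092791e-04  4.85065955e-04  1.10719433e-03]
 [-5.43706772e-04 -2.77255180e-01  9.60796164e-01 -1.78189308e-01]
 [ 0.00000000e+00  0.00000000e+00  0.00000000e+00  1.00000000e+00]]
```

View pics/w1.png

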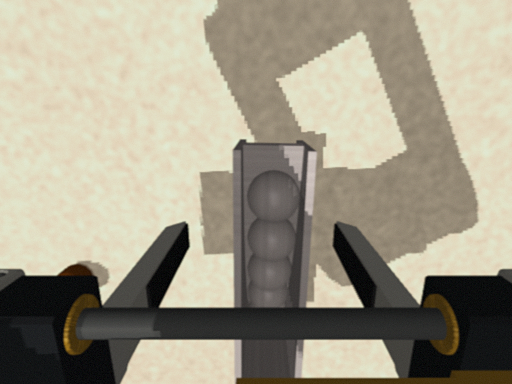

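>>> step_arm --plan '[[[0,0,0,0,0],[0,0,0,0,0],[0,0,0,0,0],[0,0,0,0,0],[0,0,0,0,0],[0,0,0,0,0],[0,0,2,0,0],[0,0,5,0,0]]]'

```text
time: 2.2
tool_pos: [0.4713, 0.2964, 0.0477]
ee_rot: [-3.142, -0.0, 3.083]
wrist_force: [0.0, 0.4, -0.3]
width: 0.0441
```

>>> step_arm --plan '[[[0,0,5,0,0],[0,0,13,0,0],[0,0,25,0,0],[0,0,40,0,0],[0,0,55,0,0],[0,0,65,0,0],[0,0,70,0,0],[0,0,70,0,0]]]'

```text
time: 2.87
tool_pos: [0.4721, 0.2968, 0.1191]
ee_rot: [3.14, 0.002, 3.083]
wrist_force: [0.5, -0.1, -4.4]
width: 0.0347
```

```bash
python3 - <<'E'
from h import *
o=robot.get_obs(); print(o["time"],o["tool_pos"],o["ee_rot"],o["width"],o["wrist_force"],o["wrist_torque"])
a=cam("scene"); b=cam("wrist"); cv2.imwrite("pics/l1.png",np.hstack([crop(a,300,160,200,160,2),crop(b,100,60,300,240,1.3333)])) 
E
```

```text
2.8667 [0.47206208 0.29678184 0.11906383] [3.14030302e+00 2.20036354e-03 3.08278904e+00] 0.034659349288971096 [ 0.48764976 -0.06128142 -4.42354784] [ 0.03819749  0.0291554  -0.0257711 ]
```

View pics/l1.png

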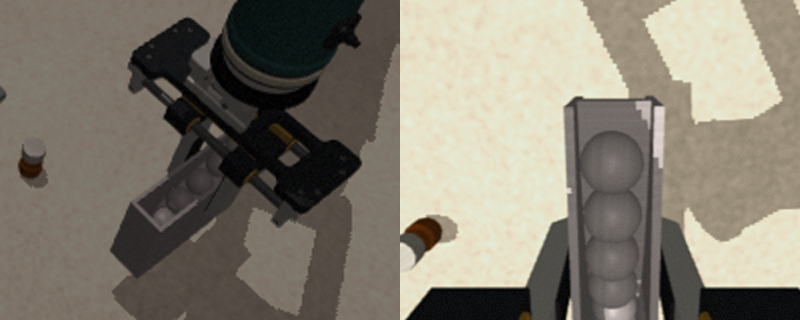

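>>> step_arm --plan '[[[2,-5,5,0,0],[5,-15,10,0,0],[12,-33,15,0.01,0],[20,-56,15,0.02,0],[28,-81,15,0.03,0],[36,-106,15,0.04,0],[44,-131,15,0.05,0],[52,-156,15,0.06,0]]]'

```text
time: 3.63
tool_pos: [0.5236, 0.1382, 0.1325]
ee_rot: [-3.141, -0.0, -3.14]
wrist_force: [1.1, 0.8, -5.6]
width: 0.0352
```

>>> step_arm --plan '[[[8,-27,0,0,0],[16,-54,0,0,0],[24,-81,0,0,0],[32,-108,0,0,0],[40,-135,0,0,0],[48,-162,0,0,0],[56,-189,0,0,0],[64,-216,0,0,0]]]'

```text
time: 4.3
tool_pos: [0.5871, -0.0781, 0.1324]
ee_rot: [-3.141, -0.001, -3.141]
wrist_force: [-0.0, 0.1, -5.5]
width: 0.0352
```

>>> step_arm --plan '[[[8,-27,0,0,0],[16,-54,0,0,0],[24,-81,0,0,0],[32,-108,0,0,0],[40,-135,0,0,0],[48,-160,0,0,0],[56,-182,0,0,0],[60,-200,0,0,0]]]'

```text
time: 4.97
tool_pos: [0.647, -0.2788, 0.1317]
ee_rot: [-3.141, -0.001, 3.141]
wrist_force: [0.4, -1.1, -5.9]
width: 0.0346
```

>>> step_arm --plan '[[[4,-9,0,0,0],[6,-13,-5,0,0],[6,-13,-15,0,0],[6,-13,-30,0,0],[6,-13,-45,0,0],[6,-13,-54,0,0],[6,-13,-58,0,0],[6,-13,-58,0,0]]]'

```text
time: 5.63
tool_pos: [0.6523, -0.287, 0.0722]
ee_rot: [3.139, -0.004, -3.139]
wrist_force: [-0.0, -0.2, -5.8]
width: 0.0349
```

```bash
python3 - <<'E'
from h import *
o=robot.get_obs(); print(o["time"],o["tool_pos"],o["ee_rot"],o["width"],o["wrist_force"],o["wrist_torque"])
a=cam("scene"); b=cam("top"); cv2.imwrite("pics/l2.png",np.hstack([crop(a,60,40,200,200,2),crop(b,300,110,200,200,2)])) 
E
```

```text
5.6333 [ 0.65230974 -0.28695329  0.07222882] [ 3.13935826 -0.00359324 -3.1393015 ] 0.03488409797420681 [-0.04143129 -0.22103091 -5.77189816] [0.06482418 0.10895475 0.00351089]
```

View pics/l2.png

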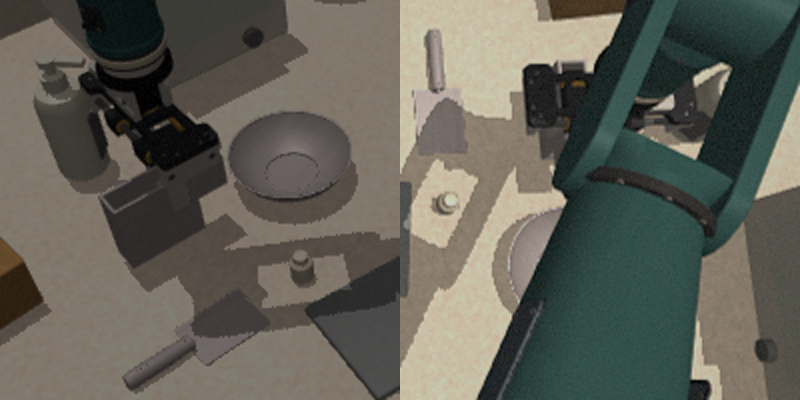

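>>> step_arm --plan '[[[0,0,-3,0,0],[0,0,-5,0,0],[0,0,-7,0,0],[0,0,-9,0,0],[0,0,-11,0,0],[0,0,-12,0,0],[0,0,-12,0,0]]]'

```text
time: 6.32
tool_pos: [0.6531, -0.2884, 0.0619]
ee_rot: [3.141, -0.001, -3.14]
wrist_force: [-0.4, 0.2, -6.1]
width: 0.0348
```

>>> step_arm --plan '[[[0,0,-1,0,0],[0,0,-2,0,0],[0,0,-3,0,0],[0,0,-4,0,0],[0,0,-4,0,0]]]'

```text
time: 6.73
tool_pos: [0.6533, -0.2884, 0.0582]
ee_rot: [3.141, -0.0, -3.14]
wrist_force: [-1.0, -0.9, -6.0]
width: 0.0349
```

>>> step_arm --plan '[[[0,0,-1,0,0],[0,0,-2,0,0],[0,0,-3,0,0],[0,0,-4,0,0],[0,0,-4,0,0]]]'

```text
time: 7.15
tool_pos: [0.6534, -0.2885, 0.0545]
ee_rot: [3.142, 0.0, -3.14]
wrist_force: [-0.3, -0.3, -6.0]
width: 0.0347
```

>>> step_arm --plan '[[[0,0,-1,0,0],[0,0,-2,0,0],[0,0,-3,0,0],[0,0,-3,0,0]]]'

```text
time: 7.48
tool_pos: [0.6536, -0.2885, 0.0544]
ee_rot: [-3.141, 0.001, -3.14]
wrist_force: [-3.3, 1.5, 5.1]
width: 0.0349
```

>>> step_arm --plan '[[[0,0,-1,0,0],[0,0,-2,0,0],[0,0,-3,0,0],[0,0,-3,0,0]]]'

```text
time: 7.82
tool_pos: [0.6537, -0.2885, 0.0544]
ee_rot: [-3.14, 0.002, -3.14]
wrist_force: [-6.4, 3.6, 13.5]
width: 0.0353
```

>>> step_arm --plan '[[[0,0,-1,0,0],[0,0,-2,0,0],[0,0,-2,0,0]]]'

```text
time: 8.07
tool_pos: [0.6537, -0.2886, 0.0544]
ee_rot: [-3.14, 0.003, -3.14]
wrist_force: [-8.5, 5.4, 17.9]
width: 0.0349
```

>>> step_arm --plan '[[[0,0,3,0,0],[0,0,6,0,0],[0,0,7,0,60],[0,0,7,0,60],[0,0,7,0,60],[0,0,7,0,60],[0,0,7,0,60],[0,0,7,0,60]]]'

```text
time: 8.73
tool_pos: [0.6535, -0.2885, 0.0532]
ee_rot: [3.141, -0.0, -3.14]
wrist_force: [0.7, -0.2, -0.1]
width: 0.0565
```

>>> step_arm --plan '[[[-5,0,0,0,60],[-15,0,0,0,60],[-28,0,0,0,60],[-38,0,0,0,60],[-40,0,0,0,60],[-40,0,0,0,60]]]'

```text
time: 9.23
tool_pos: [0.6129, -0.2886, 0.0537]
ee_rot: [3.142, 0.0, -3.141]
wrist_force: [0.9, -0.4, 0.2]
width: 0.0564
```

>>> step_arm --plan '[[[0,0,0,0,0],[0,0,0,0,0],[0,0,0,0,0],[0,0,0,0,0],[0,0,0,0,0],[0,0,0,0,0],[0,0,0,0,0]]]'

```text
time: 9.82
tool_pos: [0.6137, -0.2885, 0.0534]
ee_rot: [-3.142, 0.001, -3.14]
wrist_force: [2.3, -1.4, -1.5]
width: 0.0349
```

```bash
python3 - <<'E'
from h import *
o=robot.get_obs(); print(o["time"],o["tool_pos"],o["width"],o["wrist_force"],o["wrist_torque"])
a=cam("scene");w=cam("wrist"); cv2.imwrite("pics/l3.png",np.hstack([crop(a,90,60,133,133,3),crop(w,56,0,400,400,1)[:399] if 0 else cv2.resize(w["frame"][:,56:440,::-1],(399,399))])) 
for p in [(.559,-.289,.04),(.624,-.289,0),(.583,-.289,.081),(.725,-.289,0),(.725,-.2715,.095),(.583,-.2715,.095)]: print(p,((proj(a,p)-[90,60])*3).round(1))
E
```

```text
9.8167 [ 0.61374189 -0.28853893  0.0534157 ] 0.034923393490926234 [ 2.33197868 -1.38149149 -1.52747079] [-0.05413623 -0.22548076 -0.00560152]
(0.559, -0.289, 0.04) [269.6 205.6]
(0.624, -0.289, 0) [210.8 275.7]
(0.583, -0.289, 0.081) [237.8 182.7]
(0.725, -0.289, 0) [104.2 335.9]
(0.725, -0.2715, 0.095) [ 86.9 268.7]
(0.583, -0.2715, 0.095) [247.6 181.9]
```

View pics/l3.png

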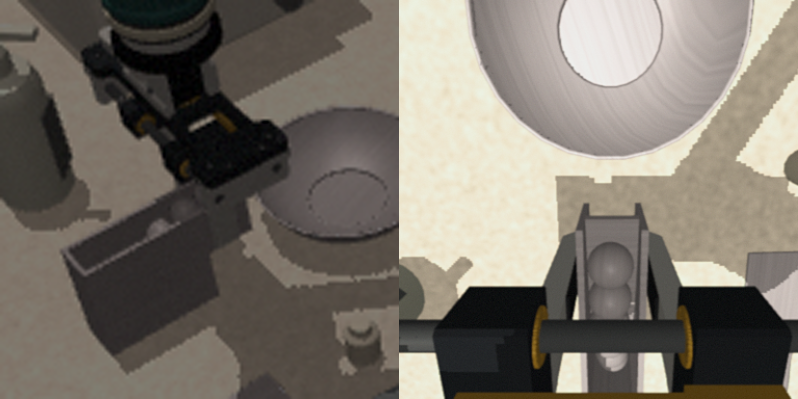

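```bash
cat >> h.py <<'E'
def wback(s,o,u,v,z):
    T=np.eye(4); T[:3,:3]=R.from_euler('xyz',o["ee_rot"]).as_matrix(); T[:3,3]=o["tool_pos"]; C=T@s["T_tool_cam"]
    d=C[:3,:3]@np.linalg.solve(s["camera_matrix"],[u,v,1]); return C[:3,3]+d*(z-C[2,3])/d[2]
E
python3 - <<'E'
from h import *
o=robot.get_obs(); s=cam("wrist")
k=384/399
for n,u,v,z in [("rim",612,157,.04),("rimL",480,75,.04),("rimR",745,75,.04),("floorC",610,30,.004),("lipFloor",612,217,.081),("wallL",584,204,.095),("wallR",640,204,.095)]: print(n,wback(s,o,56+(u-399)*k,v*k,z).round(4))
E
```

```text
rim [ 0.5614 -0.2873  0.04  ]
rimL [ 0.5141 -0.3634  0.04  ]
rimR [ 0.514  -0.2107  0.04  ]
floorC [ 0.4828 -0.2887  0.004 ]
lipFloor [ 0.5862 -0.2873  0.081 ]
wallL [ 0.5749 -0.3002  0.095 ]
wallR [ 0.5749 -0.2744  0.095 ]
```

```bash
cat >> h.py <<'E'
import os
from scipy.optimize import least_squares
P=np.array([[111.3,143.3],[118.3,151.7],[130.7,184],[161.7,159]],np.float32)
M=np.array([[71,-17.5,95],[71,17.5,95],[71,17.5,0],[-30,17.5,0]])/1e3
X0=np.array([.625,-.288]) # pivot
def model(s,q):
    x,z,t=q; c,n=np.cos(t),np.sin(t); out=[]
    for m in M:
        a,b=m[0]+.03,m[2]; out.append(proj(s,[x+a*c-b*n,X0[1]+m[1],z+a*n+b*c]))
    return np.array(out)
def track(s):
    g=cv2.cvtColor(s["frame"],cv2.COLOR_RGB2GRAY)
    if not os.path.exists("ref.npz"): np.savez("ref.npz",g0=g,g=g,p=P); return
    d=np.load("ref.npz"); p,st,e=cv2.calcOpticalFlowPyrLK(d["g"],g,d["p"],None,winSize=(15,15),maxLevel=3)
    np.savez("ref.npz",g0=d["g0"],g=g,p=p)
    off=P-model(s,[X0[0],0,0])
    f=least_squares(lambda q:(model(s,q)+off-p).ravel(),[X0[0],0,.05],loss='soft_l1',x_scale=[.01,.01,.1])
    print("track pivot x %.4f z %.4f tilt %.1f deg"%(f.x[0],f.x[1],np.degrees(f.x[2])),"res",np.abs(f.fun).max().round(2),st.ravel())
def look():
    o=robot.get_obs(); print(round(o["time"],2),o["tool_pos"].round(4),"F",o["wrist_force"].round(1),"M",o["wrist_torque"].round(2),"w",round(o["width"],4))
    s=cam("scene"); track(s); return o,s
E
python3 - <<'E'
from h import *
o,s=look(); print((P-model(s,[X0[0],0,0])).round(1).tolist())
E
```

```text
9.97 [ 0.6137 -0.2885  0.0534] F [ 1.4 -0.7 -1.2] M [-0.05 -0.25  0.02] w 0.0347
[[0.3, 2.2], [-0.5, 1.6], [2.4, 7.2], [-2.3, 2.6]]
```

>>> step_arm --plan '[[[0,0,-1,0,0],[-1,0,-2,0,0],[-2,0,-3,0,0],[-3,0,-4,0,0],[-4,0,-4,0,0],[-5,0,-5,0,0],[-6,0,-5,0,0],[-6,0,-5,0,0]]]'

```text
time: 10.68
tool_pos: [0.6127, -0.2885, 0.0531]
ee_rot: [-3.139, 0.014, -3.14]
wrist_force: [7.4, 1.6, 6.8]
width: 0.0347
```

```bash
python3 -c "
from h import *
look()"
```

```text
10.68 [ 0.6127 -0.2885  0.0531] F [7.4 1.6 6.8] M [ 0.51 -1.79  0.05] w 0.0347
track pivot x 0.6246 z -0.0004 tilt 0.5 deg res 0.48 [1 1 1 1]
```

>>> step_arm --plan '[[[-1,0,-1,0,0],[-2,0,-1,0,0],[-3,0,-2,0,0],[-4,0,-2,0,0],[-5,0,-2,0,0],[-6,0,-2,0,0],[-6,0,-2,0,0]]]'

```text
time: 11.32
tool_pos: [0.6074, -0.2886, 0.0517]
ee_rot: [-3.139, 0.016, -3.139]
wrist_force: [6.5, 2.2, 7.0]
width: 0.0348
```

```bash
python3 -c "
from h import *
look()"
```

```text
11.32 [ 0.6074 -0.2886  0.0517] F [6.5 2.2 7. ] M [ 0.54 -1.88  0.05] w 0.0348
track pivot x 0.6235 z 0.0000 tilt 2.4 deg res 1.14 [1 1 1 1]
```

>>> step_arm --plan '[[[-1,0,0,0,0],[-2,0,-1,0,0],[-3,0,-1,0,0],[-4,0,-2,0,0],[-5,0,-2,0,0],[-6,0,-2,0,0],[-6,0,-2,0,0]]]'

```text
time: 11.95
tool_pos: [0.6012, -0.2886, 0.0497]
ee_rot: [-3.139, 0.015, -3.139]
wrist_force: [6.7, 2.5, 8.5]
width: 0.035
```

```bash
python3 - <<'E'
from h import *
o,s=look(); w=cam("wrist")
d=np.load("ref.npz"); print(d["p"].round(1).tolist())
cv2.imwrite("pics/t1.png",np.hstack([crop(s,90,60,133,133,3),cv2.resize(w["frame"][:,56:440,::-1],(399,399))])) 
E
```

```text
11.95 [ 0.6012 -0.2886  0.0497] F [6.7 2.5 8.5] M [ 0.56 -1.72  0.08] w 0.035
track pivot x 0.6219 z 0.0004 tilt 4.3 deg res 2.26 [1 1 1 1]
[[114.9000015258789, 138.5], [120.80000305175781, 146.0], [132.6999969482422, 183.39999389648438], [162.39999389648438, 158.3000030517578]]
```

View pics/t1.png

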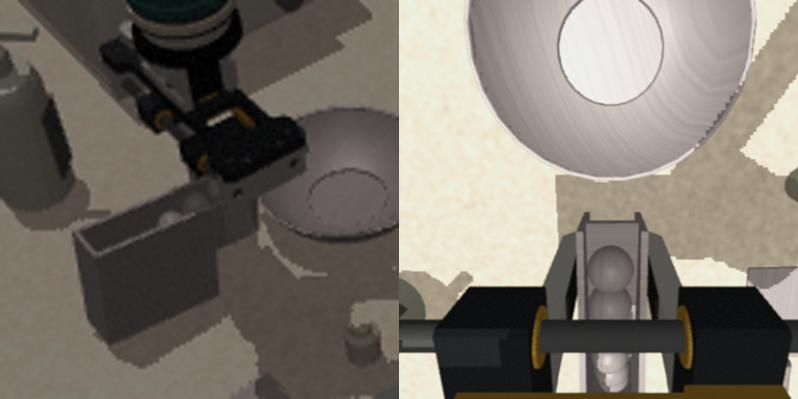

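>>> step_arm --plan '[[[0,0,2,0,0],[0,0,4,0,0],[0,0,6,0,0],[0,0,8,0,0],[0,0,8,0,0],[0,0,8,0,0]]]'

```text
time: 12.55
tool_pos: [0.5932, -0.2879, 0.0506]
ee_rot: [3.139, -0.006, -3.141]
wrist_force: [-1.4, 0.2, -3.9]
width: 0.0345
```

```bash
python3 - <<'E'
from h import *
o,s=look(); d=np.load("ref.npz"); print(d["p"].round(1).tolist())
E
```

```text
12.55 [ 0.5932 -0.2879  0.0506] F [-1.4  0.2 -3.9] M [0.2  0.63 0.03] w 0.0345
track pivot x 0.6137 z -0.0012 tilt 3.9 deg res 1.92 [1 1 1 1]
[[117.9000015258789, 137.6999969482422], [124.0, 145.1999969482422], [136.0, 182.0], [165.3000030517578, 157.3000030517578]]
```

>>> step_arm --plan '[[[2,0,-1,0,0],[2,0,-3,0,0],[0,0,-4,0,0],[-2,0,-4,0,0],[-4,0,-5,0,0],[-6,0,-5,0,0],[-7,0,-5,0,0],[-7,0,-5,0,0]]]'

```text
time: 13.27
tool_pos: [0.5922, -0.2889, 0.05]
ee_rot: [-3.139, 0.01, -3.14]
wrist_force: [4.7, 1.7, 3.0]
width: 0.0349
```

```bash
cat >> h.py <<'E'
def tilt(s,x):  # arc estimate from TCP height: 73cos-11sin-19
    pass
def dishdiff(s):
    g=cv2.cvtColor(s["frame"],cv2.COLOR_RGB2GRAY); g0=np.load("ref.npz")["g0"]
    c=proj(s,[.481,-.288,.02]); m=np.zeros_like(g); cv2.circle(m,tuple(int(v) for v in c),24,255,-1)
    b=((cv2.absdiff(cv2.GaussianBlur(g,(3,3),0),cv2.GaussianBlur(g0,(3,3),0))>18)&(m>0)).astype(np.uint8)
    n,l,st,ce=cv2.connectedComponentsWithStats(b); print("dish blobs",[(int(st[i,4]),ce[i].round().astype(int).tolist()) for i in range(1,n) if st[i,4]>8])
def g2():
    o,s=look(); p=np.load("ref.npz")["p"]; print(p[:2].round(1).tolist()); dishdiff(s); return o,s
E
python3 -c "
from h import *
g2()"
```

```text
13.27 [ 0.5922 -0.2889  0.05  ] F [4.7 1.7 3. ] M [ 0.42 -1.14  0.02] w 0.0349
track pivot x 0.6133 z 0.0002 tilt 4.2 deg res 1.76 [1 1 1 1]
[[118.30000305175781, 137.0], [124.19999694824219, 144.1999969482422]]
dish blobs [(137, [190, 110])]
```

>>> step_arm --plan '[[[-1,0,0,0,0],[-2,0,-1,0,0],[-3,0,-1,0,0],[-4,0,-2,0,0],[-5,0,-2,0,0],[-5,0,-2,0,0]]]'

```text
time: 13.82
tool_pos: [0.5894, -0.2896, 0.0498]
ee_rot: [-3.137, 0.015, -3.14]
wrist_force: [6.3, 0.9, 4.6]
width: 0.0347
```

```bash
python3 -c "
from h import *
g2()"
```

```text
13.82 [ 0.5894 -0.2896  0.0498] F [6.3 0.9 4.6] M [ 0.36 -1.75  0.05] w 0.0347
track pivot x 0.6104 z 0.0006 tilt 4.1 deg res 1.74 [1 1 1 1]
[[119.30000305175781, 136.5], [125.0999984741211, 143.1999969482422]]
dish blobs [(155, [191, 109])]
```

>>> step_arm --plan '[[[-1,0,0,0,0],[-1,0,-1,0,0],[-2,0,-1,0,0],[-2,0,-1,0,0],[-2,0,-1,0,0],[-2,0,-1,0,0]]]'

```text
time: 14.37
tool_pos: [0.5883, -0.2897, 0.0497]
ee_rot: [-3.137, 0.017, -3.14]
wrist_force: [8.0, 0.8, 6.6]
width: 0.0346
```

```bash
python3 -c "
from h import *
g2()"
```

```text
14.37 [ 0.5883 -0.2897  0.0497] F [8.  0.8 6.6] M [ 0.5  -1.93  0.01] w 0.0346
track pivot x 0.6097 z 0.0006 tilt 4.3 deg res 1.7 [1 1 1 1]
[[119.69999694824219, 136.3000030517578], [125.5, 142.89999389648438]]
dish blobs [(168, [191, 109])]
```

>>> step_arm --plan '[[[2,0,3,0,0],[6,0,7,0,0],[12,0,9,0,0],[16,0,9,0,0],[17,0,9,0,0],[17,0,7,0,0],[17,0,5,0,0],[17,0,4,0,0]]]'

```text
time: 15.08
tool_pos: [0.5981, -0.2883, 0.0503]
ee_rot: [3.141, -0.0, -3.14]
wrist_force: [-4.4, 3.8, 5.6]
width: 0.0349
```

```bash
python3 -c "
from h import *
g2()"
```

```text
15.08 [ 0.5981 -0.2883  0.0503] F [-4.4  3.8  5.6] M [0.71 1.05 0.06] w 0.0349
track pivot x 0.6188 z -0.0011 tilt 3.9 deg res 1.48 [1 1 1 1]
[[116.0, 138.89999389648438], [122.0, 145.89999389648438]]
dish blobs [(92, [189, 111])]
```

>>> step_arm --plan '[[[0,0,-2,0,0],[-1,0,-4,0,0],[-2,0,-5,0,0],[-3,0,-6,0,0],[-4,0,-7,0,0],[-5,0,-8,0,0],[-6,0,-8,0,0],[-6,0,-8,0,0]]]'

```text
time: 15.8
tool_pos: [0.5971, -0.2883, 0.0497]
ee_rot: [-3.139, 0.014, -3.139]
wrist_force: [-3.0, 6.5, 20.1]
width: 0.0352
```

```bash
python3 -c "
from h import *
g2()"
```

```text
15.8 [ 0.5971 -0.2883  0.0497] F [-3.   6.5 20.1] M [1.63 0.2  0.16] w 0.0352
track pivot x 0.6179 z -0.0013 tilt 4.3 deg res 1.81 [1 1 1 1]
[[116.5999984741211, 138.39999389648438], [122.5, 145.3000030517578]]
dish blobs [(121, [189, 111])]
```

>>> step_arm --plan '[[[-1,0,0,0,0],[-2,0,0,0,0],[-3,0,-1,0,0],[-4,0,-1,0,0],[-5,0,-1,0,0],[-6,0,-2,0,0],[-7,0,-2,0,0],[-7,0,-2,0,0]]]'

```text
time: 16.52
tool_pos: [0.5918, -0.2884, 0.047]
ee_rot: [-3.139, 0.017, -3.139]
wrist_force: [2.4, 5.5, 16.0]
width: 0.0345
```

```bash
python3 -c "
from h import *
g2()"
```

```text
16.52 [ 0.5918 -0.2884  0.047 ] F [ 2.4  5.5 16. ] M [ 1.39 -0.85  0.17] w 0.0345
track pivot x 0.6165 z -0.0007 tilt 6.5 deg res 2.87 [1 1 1 1]
[[118.4000015258789, 136.0], [123.9000015258789, 142.5]]
dish blobs [(175, [190, 111])]
```

>>> step_arm --plan '[[[-1,0,0,0,0],[-2,0,-1,0,0],[-3,0,-1,0,0],[-4,0,-1,0,0],[-4,0,-1,0,0],[-4,0,-1,0,0]]]'

```text
time: 17.07
tool_pos: [0.5877, -0.2884, 0.0449]
ee_rot: [-3.139, 0.017, -3.139]
wrist_force: [1.8, 5.4, 12.1]
width: 0.035
```

```bash
python3 - <<'E'
from h import *
o,s=g2(); w=cam("wrist")
cv2.imwrite("pics/t2.png",np.hstack([crop(s,90,60,133,133,3),cv2.resize(w["frame"][:,56:440,::-1],(399,399))])) 
E
```

```text
17.07 [ 0.5877 -0.2884  0.0449] F [ 1.8  5.4 12.1] M [ 1.23 -1.04  0.17] w 0.035
track pivot x 0.6148 z -0.0005 tilt 7.6 deg res 3.3 [1 1 1 1]
[[119.9000015258789, 134.8000030517578], [125.0999984741211, 140.3000030517578]]
dish blobs [(207, [191, 111])]
```

View pics/t2.png

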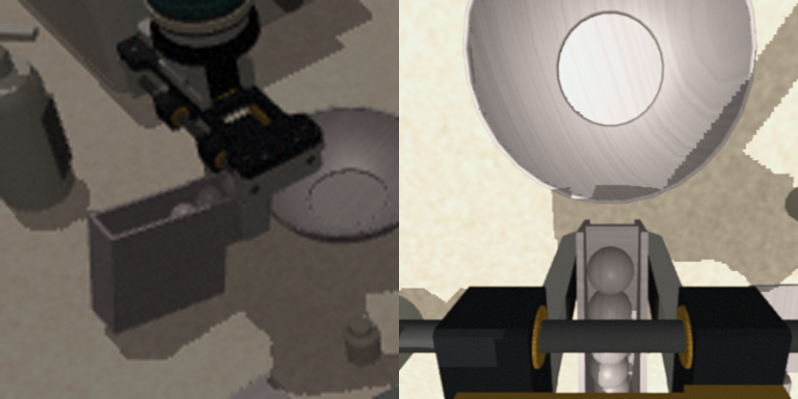

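```bash
python3 - <<'E'
from h import *
s=cam("scene")
for n,p in {"l3":[(64,250),(85,275),(122,372),(215,297)],"t1":[(75,230),(97,255),(107,343),(218,295)],"t2":[(90,215),(107,240),(110,331),(225,285)]}.items():
    p=np.array(p)/3+[90,60]
    f=least_squares(lambda q:(model(s,q)-p).ravel(),[.62,0,.1],x_scale=[.01,.01,.1]); print(n,f.x[:2].round(4),np.degrees(f.x[2]).round(1),f.fun.round(1))
E
```

```text
l3 [ 0.6281 -0.0107] 0.6 [-0.1  1.1  0.7  1.7 -2.6 -4.   2.   0.9]
t1 [ 0.6294 -0.0053] 8.7 [-0.5 -0.6 -0.  -0.1  0.5  0.5  0.2  0.4]
t2 [ 6.224e-01 -4.000e-04] 11.4 [-1.8 -0.8  0.5 -0.3  1.5  0.4 -0.1  1. ]
```

```bash
cat >> h.py <<'E'
from scipy.optimize import fsolve
def btilt(s):
    p=np.load("ref.npz")["p"]; off=P-model(s,[X0[0],0,0])
    for i in (0,1):
        q=fsolve(lambda q:model(s,[q[0],0,q[1]])[i]+off[i]-p[i],[.62,.1]); print("pt",i,"pivot %.4f tilt %.1f"%(q[0],np.degrees(q[1])))
E
python3 - <<'E'
from h import *
o=robot.get_obs(); s=cam("scene"); track(s); btilt(s); dishdiff(s)
w=cam("wrist"); k=384/399
for z in (.06,.065,.07,.075): print(z,wback(w,o,56+(612-399)*k,222*k,z).round(4), wback(w,o,56+(612-399)*k,203*k,.04).round(4))
E
```

```text
track pivot x 0.6148 z -0.0006 tilt 7.6 deg res 3.28 [1 1 1 1]
pt 0 pivot 0.6117 tilt 6.6
pt 1 pivot 0.6275 tilt 13.5
dish blobs [(207, [191, 111])]
0.06 [ 0.5671 -0.2872  0.06  ] [ 0.5624 -0.2872  0.04  ]
0.065 [ 0.5651 -0.2872  0.065 ] [ 0.5624 -0.2872  0.04  ]
0.07 [ 0.5632 -0.2872  0.07  ] [ 0.5624 -0.2872  0.04  ]
0.075 [ 0.5613 -0.2871  0.075 ] [ 0.5624 -0.2872  0.04  ]
```

>>> step_arm --plan '[[[-1,0,0,0,0],[-2,0,-1,0,0],[-3,0,-1,0,0],[-4,0,-1,0,0],[-4,0,-1,0,0],[-4,0,-1,0,0]]]'

```text
time: 17.82
tool_pos: [0.5837, -0.2884, 0.0428]
ee_rot: [-3.139, 0.016, -3.139]
wrist_force: [3.8, 3.5, 9.0]
width: 0.0349
```

```bash
python3 -c "
from h import *
o,s=g2(); btilt(s)"
```

```text
17.82 [ 0.5837 -0.2884  0.0428] F [3.8 3.5 9. ] M [ 0.99 -1.36  0.14] w 0.0349
track pivot x 0.6139 z 0.0002 tilt 9.1 deg res 3.91 [1 1 1 1]
[[121.30000305175781, 133.1999969482422], [126.30000305175781, 138.3000030517578]]
dish blobs [(252, [191, 111])]
pt 0 pivot 0.6102 tilt 8.1
pt 1 pivot 0.6297 tilt 16.6
```

>>> step_arm --plan '[[[0,0,3,0,0],[0,0,6,0,0],[-1,0,8,0,0],[-2,0,8,0,0],[-3,0,8,0,0],[-3,0,8,0,0]]]'

```text
time: 18.37
tool_pos: [0.574, -0.2886, 0.0439]
ee_rot: [3.141, -0.001, -3.141]
wrist_force: [2.0, 0.4, -3.3]
width: 0.0345
```

```bash
python3 -c "
from h import *
o,s=g2(); btilt(s)"
```

```text
18.37 [ 0.574  -0.2886  0.0439] F [ 2.   0.4 -3.3] M [ 0.05 -0.11 -0.03] w 0.0345
track pivot x 0.6048 z 0.0002 tilt 8.5 deg res 3.29 [1 1 1 1]
[[124.4000015258789, 131.89999389648438], [129.60000610351562, 136.8000030517578]]
dish blobs [(299, [193, 110]), (65, [221, 119])]
pt 0 pivot 0.6015 tilt 7.5
pt 1 pivot 0.6206 tilt 16.1
```

>>> step_arm --plan '[[[0,0,-2,0,0],[0,0,-4,0,0],[-1,0,-6,0,0],[-2,0,-7,0,0],[-3,0,-8,0,0],[-3,0,-9,0,0],[-3,0,-9,0,0]]]'

```text
time: 19.0
tool_pos: [0.5736, -0.2887, 0.0431]
ee_rot: [-3.14, 0.007, -3.14]
wrist_force: [-5.0, 4.2, 19.1]
width: 0.0346
```

```bash
python3 - <<'E'
from h import *
o,s=g2(); btilt(s); w=cam("wrist")
cv2.imwrite("pics/t3.png",np.hstack([crop(s,90,60,133,133,3),cv2.resize(w["frame"][:,56:440,::-1],(399,399))])) 
E
```

```text
19.0 [ 0.5736 -0.2887  0.0431] F [-5.   4.2 19.1] M [1.3  0.68 0.16] w 0.0346
track pivot x 0.6046 z 0.0004 tilt 8.6 deg res 3.2 [1 1 1 1]
[[124.5999984741211, 131.8000030517578], [129.89999389648438, 136.60000610351562]]
dish blobs [(315, [193, 110]), (70, [200, 127])]
pt 0 pivot 0.6008 tilt 7.4
pt 1 pivot 0.6199 tilt 16.1
```

>>> step_arm --plan '[[[2,0,4,0,0],[5,0,9,0,0],[8,0,9,0,0],[9,0,9,0,0],[9,0,7,0,0],[9,0,4,0,0],[8,0,2,0,0],[7,0,1,0,0]]]'

```text
time: 19.77
tool_pos: [0.5794, -0.2888, 0.0432]
ee_rot: [-3.14, 0.004, -3.14]
wrist_force: [-9.4, 5.7, 24.5]
width: 0.0351
```

```bash
python3 -c "
from h import *
o,s=g2(); btilt(s)"
```

```text
19.77 [ 0.5794 -0.2888  0.0432] F [-9.4  5.7 24.5] M [1.38 1.37 0.21] w 0.0351
track pivot x 0.6100 z 0.0002 tilt 8.9 deg res 3.05 [1 1 1 1]
[[122.69999694824219, 132.6999969482422], [127.5999984741211, 137.8000030517578]]
dish blobs [(264, [192, 110]), (70, [200, 127])]
pt 0 pivot 0.6061 tilt 7.7
pt 1 pivot 0.6256 tilt 16.2
```

>>> step_arm --plan '[[[-1,0,-1,0,0],[-2,0,-2,0,0],[-3,0,-2,0,0],[-4,0,-3,0,0],[-5,0,-3,0,0],[-6,0,-3,0,0],[-6,0,-3,0,0]]]'

```text
time: 20.4
tool_pos: [0.5771, -0.2888, 0.0411]
ee_rot: [-3.139, 0.012, -3.14]
wrist_force: [-2.7, 4.7, 19.5]
width: 0.0349
```

```bash
python3 - <<'E'
from h import *
o,s=g2(); btilt(s)
E
```

```text
20.4 [ 0.5771 -0.2888  0.0411] F [-2.7  4.7 19.5] M [ 1.27 -0.11  0.24] w 0.0349
track pivot x 0.6086 z 0.0006 tilt 9.6 deg res 3.81 [1 1 1 1]
[[123.69999694824219, 131.6999969482422], [128.60000610351562, 136.3000030517578]]
dish blobs [(303, [193, 111]), (70, [200, 127])]
pt 0 pivot 0.6050 tilt 8.6
pt 1 pivot 0.6269 tilt 18.3
```

>>> step_arm --plan '[[[-1,0,0,0,0],[-2,0,-1,0,0],[-3,0,-1,0,0],[-4,0,-1,0,0],[-4,0,-1,0,0],[-4,0,-1,0,0]]]'

```text
time: 20.95
tool_pos: [0.5736, -0.2888, 0.0386]
ee_rot: [-3.139, 0.013, -3.14]
wrist_force: [0.2, 4.2, 14.3]
width: 0.0351
```

```bash
python3 -c "
from h import *
o,s=g2(); btilt(s)"
```

```text
20.95 [ 0.5736 -0.2888  0.0386] F [ 0.2  4.2 14.3] M [ 1.02 -0.7   0.24] w 0.0351
track pivot x 0.6068 z 0.0005 tilt 10.3 deg res 4.57 [1 1 1 1]
[[124.5999984741211, 130.60000610351562], [129.8000030517578, 134.6999969482422]]
dish blobs [(353, [193, 111]), (70, [200, 127]), (10, [188, 134])]
pt 0 pivot 0.6042 tilt 9.7
pt 1 pivot 0.6284 tilt 20.7
```

>>> step_arm --plan '[[[-1,0,0,0,0],[-2,0,0,0,0],[-3,0,-1,0,0],[-3,0,-1,0,0],[-3,0,-1,0,0],[-3,0,-1,0,0]]]'

```text
time: 21.5
tool_pos: [0.5714, -0.2888, 0.0372]
ee_rot: [-3.139, 0.015, -3.139]
wrist_force: [4.0, 4.0, 12.1]
width: 0.0353
```

```bash
python3 -c "
from h import *
o,s=g2(); btilt(s)"
```

```text
21.5 [ 0.5714 -0.2888  0.0372] F [ 4.   4.  12.1] M [ 0.98 -1.14  0.19] w 0.0353
track pivot x 0.6067 z 0.0005 tilt 11.1 deg res 4.7 [1 1 1 1]
[[125.19999694824219, 130.0], [130.60000610351562, 133.8000030517578]]
dish blobs [(386, [193, 111]), (70, [200, 127]), (20, [189, 134])]
pt 0 pivot 0.6031 tilt 10.1
pt 1 pivot 0.6286 tilt 21.8
```

```bash
python3 - <<'E'
from h import *
s=cam("scene"); w=cam("wrist")
cv2.imwrite("pics/t4.png",np.hstack([crop(s,95,90,100,100,4),cv2.resize(w["frame"][:,56:440,::-1],(400,400))])) 
E
```

```text
(no output)
```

View pics/t4.png

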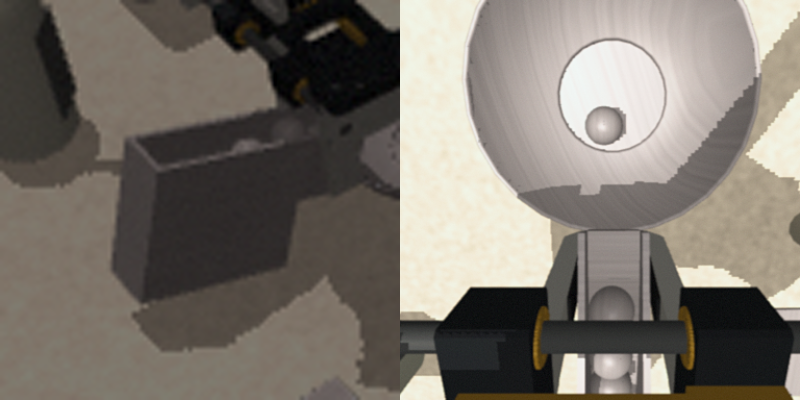

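```bash
python3 - <<'E'
from h import *
s=cam("scene"); o=robot.get_obs()
p=np.array([(126,138),(157,172),(145,300),(287,265)])/4+[95,90]
f=least_squares(lambda q:(model(s,q)-p).ravel(),[.62,0,.3],x_scale=[.01,.01,.1]); x,z,t=f.x;print(f.x[:2].round(4),np.degrees(t).round(1),f.fun.round(1))
g=o["tool_pos"]+[0,0,.019]; dx,dz=g[0]-x,g[2]-z
print("grip in cup",np.round([dx*np.cos(t)+dz*np.sin(t)-.03,-dx*np.sin(t)+dz*np.cos(t)],4))
L=lambda a,b:(round(x+a*np.cos(t)-b*np.sin(t),4),round(z+a*np.sin(t)+b*np.cos(t),4)); print("lip",L(-.041,.081),"corner",L(-.041,.05))
w=cam("wrist");k=384/400
for zz in (.045,.055,.065): print(zz,wback(w,o,56+(612-400)*k,231*k,zz).round(4))
E
```

```text
[ 0.6166 -0.0042] 19.5 [-0.  -0.4  0.3 -0.2 -0.5  0.9  0.3 -0.3]
grip in cup [-0.0524  0.072 ]
lip (np.float64(0.5509), np.float64(0.0584)) corner (np.float64(0.5613), np.float64(0.0292))
0.045 [ 0.559  -0.2884  0.045 ]
0.055 [ 0.5548 -0.2883  0.055 ]
0.065 [ 0.5506 -0.2883  0.065 ]
```

>>> step_arm --plan '[[[2,0,4,0,0],[5,0,8,0,0],[9,0,8,0,0],[12,0,8,0,0],[12,0,6,0,0],[11,0,3,0,0],[10,0,1,0,0],[9,0,0,0,0]]]'

```text
time: 22.42
tool_pos: [0.5743, -0.2888, 0.0377]
ee_rot: [-3.141, 0.001, -3.14]
wrist_force: [-10.2, 6.1, 25.1]
width: 0.0347
```

```bash
python3 -c "
from h import *
o,s=g2(); btilt(s)"
```

```text
22.42 [ 0.5743 -0.2888  0.0377] F [-10.2   6.1  25.1] M [1.4  1.35 0.27] w 0.0347
track pivot x 0.6087 z 0.0006 tilt 10.8 deg res 4.46 [1 1 1 1]
[[124.30000305175781, 130.60000610351562], [129.3000030517578, 134.60000610351562]]
dish blobs [(341, [193, 111]), (69, [200, 127])]
pt 0 pivot 0.6053 tilt 10.0
pt 1 pivot 0.6315 tilt 21.6
```

>>> step_arm --plan '[[[-1,0,-1,0,0],[-2,0,-1,0,0],[-3,0,-2,0,0],[-4,0,-2,0,0],[-5,0,-2,0,0],[-5,0,-2,0,0]]]'

```text
time: 22.97
tool_pos: [0.5724, -0.2888, 0.0356]
ee_rot: [-3.14, 0.008, -3.14]
wrist_force: [-3.6, 5.7, 17.7]
width: 0.0352
```

```bash
python3 -c "
from h import *
o,s=g2(); btilt(s)"
```

```text
22.97 [ 0.5724 -0.2888  0.0356] F [-3.6  5.7 17.7] M [ 1.19 -0.02  0.17] w 0.0352
track pivot x 0.6082 z 0.0004 tilt 11.7 deg res 4.97 [1 1 1 1]
[[125.0999984741211, 129.89999389648438], [130.3000030517578, 133.60000610351562]]
dish blobs [(377, [193, 112]), (69, [200, 127]), (12, [188, 135])]
pt 0 pivot 0.6041 tilt 10.5
pt 1 pivot 0.6312 tilt 22.8
```

>>> step_arm --plan '[[[0,0,5,0,0],[1,0,10,0,0],[4,0,11,0,0],[8,0,11,0,0],[10,0,11,0,0],[10,0,8,0,0],[10,0,5,0,0],[10,0,3,0,0]]]'

```text
time: 23.68
tool_pos: [0.5795, -0.2886, 0.0361]
ee_rot: [-3.141, 0.0, -3.14]
wrist_force: [-8.5, 3.7, 18.7]
width: 0.0345
```

```bash
python3 -c "
from h import *
o,s=g2(); btilt(s)"
```

```text
23.68 [ 0.5795 -0.2886  0.0361] F [-8.5  3.7 18.7] M [1.01 1.35 0.13] w 0.0345
track pivot x 0.6142 z 0.0007 tilt 11.8 deg res 5.47 [1 1 1 1]
[[122.80000305175781, 130.8000030517578], [127.5, 134.89999389648438]]
dish blobs [(303, [192, 112]), (106, [207, 127])]
pt 0 pivot 0.6108 tilt 11.0
pt 1 pivot 0.6396 tilt 23.4
```

>>> step_arm --plan '[[[-1,0,-1,0,0],[-2,0,-2,0,0],[-3,0,-3,0,0],[-4,0,-3,0,0],[-5,0,-4,0,0],[-5,0,-4,0,0]]]'

```text
time: 24.23
tool_pos: [0.5787, -0.2886, 0.0353]
ee_rot: [-3.14, 0.011, -3.14]
wrist_force: [-1.6, 4.7, 15.1]
width: 0.0347
```

```bash
python3 -c "
from h import *
o,s=g2(); btilt(s)"
```

```text
24.23 [ 0.5787 -0.2886  0.0353] F [-1.6  4.7 15.1] M [ 1.12 -0.3   0.24] w 0.0347
track pivot x 0.6142 z 0.0002 tilt 12.4 deg res 5.59 [1 1 1 1]
[[123.30000305175781, 130.39999389648438], [128.0, 134.60000610351562]]
dish blobs [(331, [192, 112]), (112, [208, 127])]
pt 0 pivot 0.6100 tilt 11.3
pt 1 pivot 0.6387 tilt 23.6
```

>>> step_arm --plan '[[[-1,0,0,0,0],[-2,0,-1,0,0],[-3,0,-1,0,0],[-4,0,-1,0,0],[-4,0,-1,0,0],[-4,0,-1,0,0]]]'

```text
time: 24.78
tool_pos: [0.5762, -0.2886, 0.0335]
ee_rot: [-3.139, 0.014, -3.139]
wrist_force: [2.8, 5.3, 9.7]
width: 0.035
```

```bash
python3 -c "
from h import *
o,s=g2(); btilt(s)"
```

```text
24.78 [ 0.5762 -0.2886  0.0335] F [2.8 5.3 9.7] M [ 0.98 -1.12  0.18] w 0.035
track pivot x 0.6129 z -0.0002 tilt 13.0 deg res 5.8 [1 1 1 1]
[[124.0, 129.6999969482422], [129.0, 133.5]]
dish blobs [(361, [192, 112]), (111, [208, 127])]
pt 0 pivot 0.6091 tilt 11.9
pt 1 pivot 0.6392 tilt 25.1
```

>>> step_arm --plan '[[[-1,0,0,0,0],[-2,0,-1,0,0],[-3,0,-1,0,0],[-3,0,-1,0,0],[-3,0,-1,0,0]]]'

```text
time: 25.25
tool_pos: [0.5737, -0.2886, 0.0318]
ee_rot: [-3.139, 0.015, -3.139]
wrist_force: [4.9, 4.4, 7.4]
width: 0.0348
```

```bash
python3 - <<'E'
from h import *
o,s=g2(); btilt(s); w=cam("wrist")
cv2.imwrite("pics/t5.png",np.hstack([crop(s,95,90,100,100,4),cv2.resize(w["frame"][:,56:440,::-1],(400,400))])) 
E
```

```text
25.25 [ 0.5737 -0.2886  0.0318] F [4.9 4.4 7.4] M [ 0.8  -1.53  0.19] w 0.0348
track pivot x 0.6127 z -0.0004 tilt 13.7 deg res 6.07 [1 1 1 1]
[[124.69999694824219, 129.3000030517578], [129.89999389648438, 132.6999969482422]]
dish blobs [(396, [193, 112]), (112, [208, 127]), (13, [188, 135])]
pt 0 pivot 0.6078 tilt 12.1
pt 1 pivot 0.6391 tilt 26.2
```

>>> step_arm --plan '[[[-1,0,0,0,0],[-2,0,-1,0,0],[-3,0,-1,0,0],[-3,0,-2,0,0],[-3,0,-2,0,0]]]'

```text
time: 25.77
tool_pos: [0.5703, -0.289, 0.0299]
ee_rot: [-3.139, 0.014, -3.14]
wrist_force: [3.7, 3.0, 7.8]
width: 0.0348
```

```bash
python3 - <<'E'
from h import *
o,s=g2(); btilt(s); w=cam("wrist")
cv2.imwrite("pics/t5.png",np.hstack([crop(s,95,90,100,100,4),cv2.resize(w["frame"][:,56:440,::-1],(400,400))])) 
E
```

```text
25.77 [ 0.5703 -0.289   0.0299] F [3.7 3.  7.8] M [ 0.8  -1.33  0.16] w 0.0348
track pivot x 0.6111 z -0.0013 tilt 13.9 deg res 5.73 [1 1 1 1]
[[125.5, 129.1999969482422], [131.1999969482422, 131.60000610351562]]
dish blobs [(573, [196, 116])]
pt 0 pivot 0.6047 tilt 11.4
pt 1 pivot 0.6379 tilt 27.2
```

View pics/t5.png

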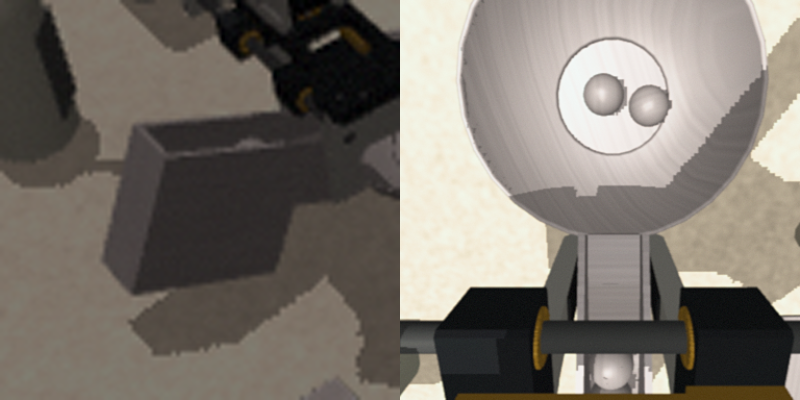

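```bash
cat >> h.py <<'E'
def hough():
    w=cam("wrist"); g=cv2.cvtColor(w["frame"],cv2.COLOR_RGB2GRAY)
    c=cv2.HoughCircles(cv2.GaussianBlur(cv2.resize(g,None,fx=2,fy=2),(5,5),0),cv2.HOUGH_GRADIENT,1,24,param1=90,param2=18,minRadius=34//1-2,maxRadius=46)
    print("wrist circles",None if c is None else (c[0]/2).round().astype(int).tolist()); return w
def fit(p):
    s=cam("scene"); o=robot.get_obs(); p=np.array(p)/4+[95,90]
    f=least_squares(lambda q:(model(s,q)-p).ravel(),[.62,0,.3],x_scale=[.01,.01,.1]); x,z,t=f.x;print(f.x[:2].round(4),np.degrees(t).round(1),f.fun.round(1))
    g=o["tool_pos"]+[0,0,.019]; dx,dz=g[0]-x,g[2]-z
    print("grip in cup",np.round([dx*np.cos(t)+dz*np.sin(t)-.03,-dx*np.sin(t)+dz*np.cos(t)],4))
    L=lambda a,b:(round(x+a*np.cos(t)-b*np.sin(t),4),round(z+a*np.sin(t)+b*np.cos(t),4)); print("lip",L(-.041,.081),"corner",L(-.041,.05))
E
python3 - <<'E'
from h import *
fit([(135,122),(167,155),(135,293),(277,270)])
o,s=g2(); w=hough(); o,s=g2(); print(o["ee_rot"])
E
```

```text
[ 0.6246 -0.004 ] 26.6 [ 0.  -0.2  0.1  0.2 -0.2  0.1  0.1 -0.1]
grip in cup [-0.0549  0.0716]
lip (np.float64(0.5517), np.float64(0.0501)) corner (np.float64(0.5656), np.float64(0.0224))
25.92 [ 0.5703 -0.2889  0.0299] F [4.6 3.5 7.3] M [ 0.7  -1.29  0.21] w 0.0346
track pivot x 0.6111 z -0.0013 tilt 13.9 deg res 5.71 [1 1 1 1]
[[125.4000015258789, 129.1999969482422], [131.1999969482422, 131.60000610351562]]
dish blobs [(575, [196, 116])]
wrist circles [[252, 91, 20], [294, 102, 19], [457, 229, 23], [258, 356, 17], [283, 120, 20], [433, 284, 21]]
26.02 [ 0.5703 -0.289   0.0299] F [4.5 3.4 8.1] M [ 0.74 -1.32  0.21] w 0.0348
track pivot x 0.6111 z -0.0013 tilt 13.9 deg res 5.72 [1 1 1 1]
[[125.5, 129.1999969482422], [131.1999969482422, 131.60000610351562]]
dish blobs [(573, [196, 116])]
[-3.13880094  0.01434178 -3.13949578]
```

```bash
python3 - <<'E'
from h import *
o=robot.get_obs(); w=cam("wrist")
print("floorC",wback(w,o,56+212*.96,95.5*.96,.004).round(4),"near floor edge",wback(w,o,56+212*.96,153*.96,.004).round(4))
d=np.load("ref.npz"); g0=d["g0"]; s=cam("scene"); g=cv2.cvtColor(s["frame"],cv2.COLOR_RGB2GRAY)
# dish right/bottom rim shift by phase correlation
a=np.float32(g0[95:160,205:245]); b=np.float32(g[95:160,205:245]); print(cv2.phaseCorrelate(a,b,cv2.createHanningWindow((40,65),cv2.CV_32F)))
E
```

```text
floorC [ 0.4815 -0.2888  0.004 ] near floor edge [ 0.5171 -0.2888  0.004 ]
((0.38310583595538716, -0.5131576062235581), 0.6644783947202895)
```

>>> step_arm --plan '[[[1,0,4,0,0],[4,0,8,0,0],[8,0,9,0,0],[12,0,9,0,0],[12,0,9,0,0],[12,0,6,0,0],[11,0,4,0,0],[11,0,2,0,0]]]'

```text
time: 26.83
tool_pos: [0.5759, -0.2886, 0.0304]
ee_rot: [-3.141, 0.002, -3.14]
wrist_force: [-8.7, 5.0, 19.0]
width: 0.0347
```

```bash
python3 -c "
from h import *
o,s=g2(); btilt(s); hough()"
```

```text
26.83 [ 0.5759 -0.2886  0.0304] F [-8.7  5.  19. ] M [1.11 1.07 0.22] w 0.0347
track pivot x 0.6164 z -0.0005 tilt 14.9 deg res 6.59 [1 1 1 1]
[[124.30000305175781, 129.0], [128.8000030517578, 132.6999969482422]]
dish blobs [(485, [196, 116])]
pt 0 pivot 0.6103 tilt 13.0
pt 1 pivot 0.6452 tilt 27.8
wrist circles [[295, 91, 21], [251, 79, 20], [259, 351, 19]]
```

>>> step_arm --plan '[[[-1,0,-1,0,0],[-2,0,-2,0,0],[-3,0,-3,0,0],[-4,0,-3,0,0],[-4,0,-3,0,0]]]'

```text
time: 27.35
tool_pos: [0.575, -0.2886, 0.0295]
ee_rot: [-3.14, 0.01, -3.14]
wrist_force: [-2.6, 4.4, 12.3]
width: 0.0347
```

```bash
python3 -c "
from h import *
o,s=g2(); btilt(s); hough()"
```

```text
27.35 [ 0.575  -0.2886  0.0295] F [-2.6  4.4 12.3] M [ 0.98 -0.32  0.21] w 0.0347
track pivot x 0.6156 z -0.0009 tilt 15.2 deg res 6.76 [1 1 1 1]
[[124.69999694824219, 128.8000030517578], [129.5, 132.39999389648438]]
dish blobs [(511, [196, 116]), (12, [188, 134])]
pt 0 pivot 0.6096 tilt 13.1
pt 1 pivot 0.6438 tilt 28.0
wrist circles [[295, 92, 20], [251, 80, 20], [259, 351, 18], [458, 222, 23], [276, 53, 23], [287, 105, 21]]
```

>>> step_arm --plan '[[[-1,0,0,0,0],[-2,0,-1,0,0],[-3,0,-1,0,0],[-3,0,-2,0,0],[-3,0,-2,0,0]]]'

```text
time: 27.87
tool_pos: [0.5724, -0.2886, 0.0271]
ee_rot: [-3.14, 0.01, -3.14]
wrist_force: [0.0, 3.9, 11.9]
width: 0.0345
```

```bash
python3 -c "
from h import *
o,s=g2(); btilt(s); hough()"
```

```text
27.87 [ 0.5724 -0.2886  0.0271] F [ 0.   3.9 11.9] M [ 0.93 -0.51  0.23] w 0.0345
track pivot x 0.6144 z -0.0022 tilt 15.5 deg res 6.5 [1 1 1 1]
[[125.30000305175781, 128.8000030517578], [130.6999969482422, 131.5]]
dish blobs [(540, [196, 116]), (15, [189, 135])]
pt 0 pivot 0.6067 tilt 12.5
pt 1 pivot 0.6424 tilt 28.7
wrist circles [[295, 96, 20], [251, 85, 21], [259, 384, 20]]
```

>>> step_arm --plan '[[[-1,0,0,0,0],[-2,0,-1,0,0],[-2,0,-1,0,0],[-2,0,-1,0,0]]]'

```text
time: 28.3
tool_pos: [0.5709, -0.2886, 0.0257]
ee_rot: [-3.14, 0.011, -3.14]
wrist_force: [1.9, 3.3, 9.5]
width: 0.0349
```

```bash
python3 -c "
from h import *
o,s=g2(); btilt(s); hough()"
```

```text
28.3 [ 0.5709 -0.2886  0.0257] F [1.9 3.3 9.5] M [ 0.89 -0.86  0.19] w 0.0349
track pivot x 0.6138 z -0.0027 tilt 15.6 deg res 6.48 [1 1 1 1]
[[125.69999694824219, 128.8000030517578], [131.5, 130.89999389648438]]
dish blobs [(654, [196, 118])]
pt 0 pivot 0.6051 tilt 12.0
pt 1 pivot 0.6417 tilt 29.4
wrist circles [[250, 80, 20], [297, 97, 21], [265, 120, 20], [490, 242, 17], [459, 227, 20], [258, 382, 17]]
```

>>> step_arm --plan '[[[1,0,1,0,0],[2,0,3,0,0],[2,0,5,0,0],[2,0,7,0,0],[2,0,9,0,0],[2,0,12,0,0],[2,0,15,0,0],[2,0,16,0,0]]]'

```text
time: 29.07
tool_pos: [0.5677, -0.2885, 0.036]
ee_rot: [3.141, -0.002, -3.141]
wrist_force: [1.7, -0.1, -4.7]
width: 0.0348
```

```bash
python3 -c "
from h import *
o,s=g2(); btilt(s); w=hough(); cv2.imwrite('pics/t6.png',w['frame'][:,:,::-1])"
```

```text
29.07 [ 0.5677 -0.2885  0.036 ] F [ 1.7 -0.1 -4.7] M [0.02 0.09 0.01] w 0.0348
track pivot x 0.6100 z 0.0007 tilt 13.5 deg res 8.51 [1 1 1 1]
[[125.19999694824219, 128.60000610351562], [131.3000030517578, 128.0]]
dish blobs [(434, [193, 113]), (195, [209, 125]), (9, [205, 138])]
pt 0 pivot 0.6079 tilt 12.9
pt 1 pivot 0.6814 tilt 46.8
wrist circles [[248, 59, 22], [264, 108, 20], [299, 96, 19], [258, 384, 19], [450, 229, 23], [284, 114, 23]]h.py:50: RuntimeWarning: The iteration is not making good progress, as measured by the 
 improvement from the last ten iterations.
  q=fsolve(lambda q:model(s,[q[0],0,q[1]])[i]+off[i]-p[i],[.62,.1]); print("pt",i,"pivot %.4f tilt %.1f"%(q[0],np.degrees(q[1])))
```

>>> step_arm --plan '[[[1,0,0,0,0],[3,0,0,0,0],[6,0,0,0,0],[9,0,0,0,0],[13,0,0,0,0],[17,0,0,0,0],[21,0,0,0,0],[25,0,0,0,0]]]'

```text
time: 29.83
tool_pos: [0.5939, -0.2885, 0.0365]
ee_rot: [3.141, -0.0, -3.14]
wrist_force: [1.1, 0.0, -3.3]
width: 0.0351
```

>>> step_arm --plan '[[[4,0,0,0,0],[8,0,0,0,0],[12,0,0,0,0],[16,0,0,0,0],[18,0,-1,0,0],[19,0,-3,0,0],[20,0,-5,0,0],[20,0,-6,0,0]]]'

```text
time: 30.5
tool_pos: [0.6132, -0.2884, 0.0299]
ee_rot: [3.141, -0.001, -3.14]
wrist_force: [0.2, -0.3, -3.5]
width: 0.0344
```

```bash
python3 - <<'E'
from h import *
F=[]
for i in range(6):
    w=hough() if i<2 else cam("wrist"); F.append(robot.get_obs()["wrist_force"])
print(np.mean(F,0)); o,s=g2()
cv2.imwrite("pics/t7.png",np.hstack([crop(s,60,70,133,133,3),cv2.resize(w["frame"][:,56:440,::-1],(399,399))])) 
E
```

```text
wrist circles [[261, 27, 23], [258, 384, 18], [464, 167, 21]]
wrist circles [[262, 32, 19], [258, 384, 18], [464, 168, 19]]
[-0.46777528 -0.10275461 -3.12726071]
30.8 [ 0.6134 -0.2886  0.0307] F [-1.1 -0.2 -3. ] M [ 0.08  0.27 -0.  ] w 0.0347
track pivot x 0.6573 z -0.0011 tilt 23.4 deg res 11.21 [1 1 1 1]
[[122.80000305175781, 127.0999984741211], [113.5, 139.3000030517578]]
dish blobs [(68, [185, 119]), (188, [209, 125])]
```

>>> step_arm --plan '[[[0,0,2,0,0],[0,0,5,0,0],[0,0,9,0,0],[0,0,12,0,0],[0,0,14,0,0],[0,0,15,0,0],[0,0,15,0,0],[0,0,15,0,0]]]'

```text
time: 31.52
tool_pos: [0.6134, -0.2885, 0.0455]
ee_rot: [3.141, 0.0, -3.14]
wrist_force: [-0.0, 0.4, -3.3]
width: 0.0349
```

```bash
python3 - <<'E'
from h import *
F=[]
for i in range(6): w=cam("wrist"); F.append(robot.get_obs()["wrist_force"])
print(np.mean(F,0),robot.get_obs()["tool_pos"]); s=cam("scene"); dishdiff(s)
c=proj(s,[.481,-.288,.02]);print(c)
big=np.hstack([crop(s,60,70,100,100,4),crop(s,160,85,80,80,5)])
cv2.imwrite("pics/t8.png",big)
g0=np.load("ref.npz")["g0"]; g=cv2.cvtColor(s["frame"],cv2.COLOR_RGB2GRAY)
D=(cv2.absdiff(g,g0)>18)
for v in range(106,142): print(''.join('#' if D[v,u] else '.' for u in range(176,236)))
E
```

```text
[-0.01265626  0.40284551 -3.53530666] [ 0.61328769 -0.28844124  0.04524687]
dish blobs [(10, [185, 112]), (187, [209, 125]), (11, [184, 120])]
[206.29490987 120.35461765]
........##..................................................
.........#..................................................
....#.....#.................................................
.#..........................................................
.........#..................................................
..#....####.................................................
.....######.................................................
...########......................#..##......................
.#####....##...................###..###.....................
#####.##.......................###.#####....................
####.##............................#####....................
##.....#......................###....###....................
......##..#...................#######.##....................
......#..##....................########.....................
.......####....................#########....................
......####....
[... 566 characters left out ...]
##########...................
.#...#......................####.#########..................
.#...............................########...................
.#...............................######.....................
............................................................
............................................................
............................................................
...#...........#............................................
..................#.#.......................................
....#............#..........................................
............................................................
.....#......................................................
```

```bash
python3 - <<'E'
from h import *
F=[]
for i in range(12): s=cam("scene"); F.append(robot.get_obs()["wrist_force"][2])
print(np.mean(F),np.std(F)); w=cam("wrist"); t=cam("top")
a=crop(s,168,95,80,60,5); b=cv2.resize(s["frame"][60:240,50:290,::-1],(400,300),interpolation=cv2.INTER_CUBIC); c=cv2.resize(w["frame"][:,:,::-1],(400,300)); d=cv2.resize(t["frame"][150:330,280:512,::-1],(400,300))
cv2.imwrite("pics/t9.png",np.vstack([np.hstack([a,b]),np.hstack([c,d])]))
E
```

```text
-3.7313005526560867 0.4003042832809261
```

View pics/t9.png

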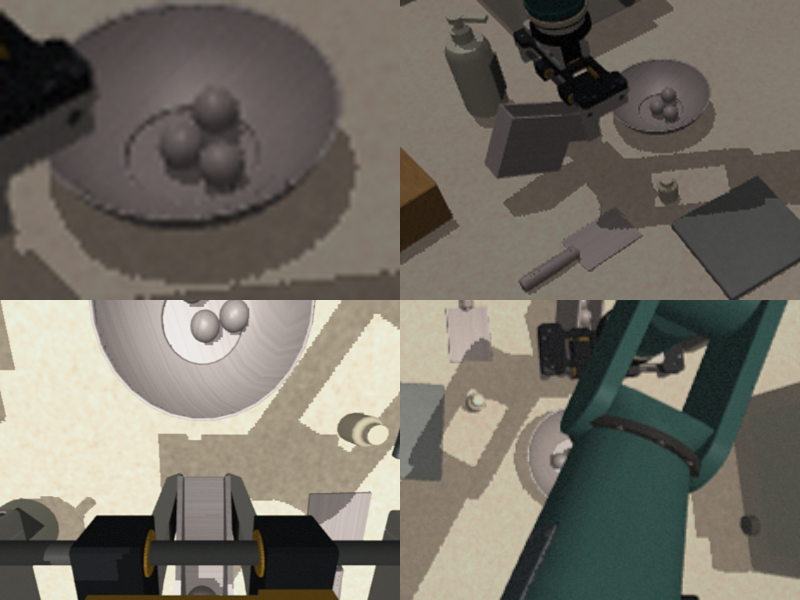

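>>> step_arm --plan '[[[0,0,-3,0,0],[0,0,-7,0,0],[0,0,-11,0,0],[0,0,-14,0,0],[0,0,-16,0,0],[0,0,-18,0,0],[0,0,-19,0,0],[0,0,-19,0,0]]]'

```text
time: 33.23
tool_pos: [0.6133, -0.2885, 0.0269]
ee_rot: [3.141, -0.0, -3.14]
wrist_force: [-0.9, 0.9, -2.4]
width: 0.0349
```

```bash
cat >> h.py <<'E'
def match(s):
    g=cv2.cvtColor(s["frame"],cv2.COLOR_RGB2GRAY); g0=np.load("ref.npz")["g0"]
    r=cv2.matchTemplate(g[100:260,50:200],g0[130:195,100:150],cv2.TM_CCOEFF_NORMED); _,m,_,l=cv2.minMaxLoc(r); print("level match %.2f shift"%m,(l[0]+50-100,l[1]+100-130))
E
python3 - <<'E'
from h import *
o,s=look(); match(s); cv2.imwrite("pics/u0.png",s["frame"][:,:,::-1])
E
```

```text
33.23 [ 0.6133 -0.2885  0.0269] F [-0.9  0.9 -2.4] M [ 0.11  0.45 -0.03] w 0.0349
track pivot x 0.6573 z -0.0025 tilt 23.0 deg res 10.42 [1 1 1 1]
level match 0.83 shift (-9, 5)
```

>>> step_arm --plan '[[[0,0,-1,0,30],[0,0,-1,0,34],[0,0,-1,0,35],[0,0,-1,0,36],[0,0,-1,0,36],[0,0,-1,0,36.5],[0,0,-1,0,36.5]]]'

```text
time: 33.87
tool_pos: [0.6134, -0.2886, 0.0266]
ee_rot: [-3.141, 0.0, -3.14]
wrist_force: [-4.6, 2.5, 5.2]
width: 0.035
```

```bash
cat >> h.py <<'E'
def cmp(s,ref="pics/u0.png"):
    a=cv2.imread(ref,0); g=cv2.cvtColor(s["frame"],cv2.COLOR_RGB2GRAY); 
    f=cv2.calcOpticalFlowFarneback(a,g,None,.5,3,15,3,5,1.2,0); D=f[115:165,98:130].reshape(-1,2); print("back part flow",np.median(D,0).round(1),"absdiff",cv2.absdiff(a,g)[100:200,80:170].mean().round(2))
E
python3 - <<'E'
from h import *
o,s=look(); match(s); cmp(s)
E
```

```text
33.87 [ 0.6134 -0.2886  0.0266] F [-4.6  2.5  5.2] M [0.47 0.91 0.14] w 0.035
track pivot x 0.6575 z -0.0025 tilt 23.0 deg res 10.46 [1 1 1 1]
level match 0.84 shift (-9, 5)
back part flow [0. 0.] absdiff 1.29
```

>>> step_arm --plan '[[[0,0,0,0,36.8],[0,0,0,0,36.8],[0,0,0,0,37],[0,0,0,0,37],[0,0,0,0,37]]]'

```text
time: 34.33
tool_pos: [0.6135, -0.2887, 0.0266]
ee_rot: [-3.141, 0.001, -3.14]
wrist_force: [-4.1, 2.0, 4.7]
width: 0.0349
```

```bash
python3 - <<'E'
from h import *
o,s=look(); match(s); cmp(s)
E
```

```text
34.33 [ 0.6135 -0.2887  0.0266] F [-4.1  2.   4.7] M [0.4  0.87 0.14] w 0.0349
track pivot x 0.6576 z -0.0025 tilt 23.1 deg res 10.48 [1 1 1 1]
level match 0.84 shift (-9, 5)
back part flow [0. 0.] absdiff 1.27
```

>>> step_arm --plan '[[[0,0,1,0,37.1],[0,0,1,0,37.2],[0,0,1,0,37.2]]]'

```text
time: 34.63
tool_pos: [0.6139, -0.2887, 0.0271]
ee_rot: [-3.141, 0.001, -3.14]
wrist_force: [-3.0, 0.3, 2.9]
width: 0.0351
```

```bash
python3 - <<'E'
from h import *
o,s=look(); match(s); cmp(s)
E
```

```text
34.63 [ 0.6139 -0.2887  0.0271] F [-3.   0.3  2.9] M [0.33 0.52 0.08] w 0.0351
track pivot x 0.6576 z -0.0025 tilt 22.7 deg res 10.25 [1 1 1 1]
level match 0.84 shift (-9, 5)
back part flow [-0.1  0.1] absdiff 1.5
```

>>> step_arm --plan '[[[0,0,0,0,37.3],[0,0,0,0,37.4],[0,0,0,0,37.4]]]'

```text
time: 34.93
tool_pos: [0.614, -0.2887, 0.0261]
ee_rot: [-3.141, 0.001, -3.14]
wrist_force: [0.1, 0.3, -0.3]
width: 0.035
```

```bash
python3 - <<'E'
from h import *
o,s=look(); match(s); cmp(s)
E
```

```text
34.93 [ 0.614  -0.2887  0.0261] F [ 0.1  0.3 -0.3] M [ 0.03 -0.01 -0.01] w 0.035
track pivot x 0.6635 z -0.0004 tilt 21.2 deg res 14.24 [1 1 1 1]
level match 0.89 shift (-15, 5)
back part flow [-2.2  0.6] absdiff 6.43
```

>>> step_arm --plan '[[[0,0,0,0,37.5],[0,0,0,0,37.6],[0,0,0,0,37.6]]]'

```text
time: 35.23
tool_pos: [0.6134, -0.2886, 0.0262]
ee_rot: [3.141, -0.0, -3.14]
wrist_force: [-0.6, -0.6, 0.2]
width: 0.0354
```

```bash
python3 - <<'E'
from h import *
o,s=look(); match(s); cmp(s)
E
```

```text
35.23 [ 0.6134 -0.2886  0.0262] F [-0.6 -0.6  0.2] M [ 0.03  0.04 -0.02] w 0.0354
track pivot x 0.6708 z -0.0186 tilt 31.9 deg res 12.8 [1 1 1 1]
level match 0.95 shift (-17, 9)
back part flow [-1.2  0.5] absdiff 9.4
```

>>> step_arm --plan '[[[0,0,0,0,45],[0,0,0,0,60],[0,0,0,0,65],[0,0,5,0,65],[0,0,15,0,65],[0,0,22,0,65],[0,0,25,0,65],[0,0,25,0,65]]]'

```text
time: 35.95
tool_pos: [0.6145, -0.2891, 0.0539]
ee_rot: [-3.14, 0.003, -3.14]
wrist_force: [0.6, -0.4, 0.4]
width: 0.0613
```

```bash
python3 - <<'E'
from h import *
o,s=look(); match(s); w=hough()
g=cv2.cvtColor(w["frame"],cv2.COLOR_RGB2GRAY)
# fit pivot from template positions of the reference corner points
off=P-model(s,[X0[0],0,0])
for dx in ((-17,9),):
    q=least_squares(lambda q:(model(s,[q[0],0,q[1]])+off-P-np.array(dx)).ravel(),[.67,0]); print(q.x,q.fun.round(1))
for v in range(190,330,12): print(v,''.join('#' if x<70 else ('+' if x<130 else '.') for x in g[v,180:340:3]))
E
```

```text
35.95 [ 0.6145 -0.2891  0.0539] F [ 0.6 -0.4  0.4] M [-0.03  0.04  0.01] w 0.0613
track pivot x 0.6707 z -0.0186 tilt 31.9 deg res 12.84 [1 1 1 1]
level match 0.95 shift (-17, 9)
wrist circles [[266, 34, 22], [300, 19, 18], [467, 167, 20], [245, 59, 20]]
[0.67037514 0.02208113] [-0.6 -0.5 -0.8 -0.2 -0.1  0.   1.3 -0. ]
190 ......................................................
202 ......................................................
214 ......................................................
226 .....+++++##...............................##+++++....
238 ..+++++++###...............................###+++++++.
250 +++++++####................................#####++++++
262 +++++#####.........#+.............+#+........#####++++
274 +++######.........+###+++++++++++####.........######++
286 ++#####...........#+++++++++++++++++#+.........+#####+
298 ++####...........###+++...++++++++++##+..........####+
310 ######################################################
322 ######################################################
```

>>> step_arm --plan '[[[6,0,0,0,65],[18,0,0,0,65],[32,0,0,0,65],[46,0,0,0,65],[60,0,0,0,65],[74,0,0,0,65],[82,0,0,0,65],[84,0,0,0,65]]]'

```text
time: 36.72
tool_pos: [0.6986, -0.288, 0.0502]
ee_rot: [3.141, -0.001, -3.14]
wrist_force: [0.2, 0.5, 0.3]
width: 0.0614
```

>>> step_arm --plan '[[[0,0,0,0,50],[0,0,0,0,20],[0,0,0,0,0],[0,0,0,0,0],[0,0,0,0,0],[0,0,0,0,0],[0,0,0,0,0],[0,0,0,0,0]]]'

```text
time: 37.38
tool_pos: [0.6969, -0.2885, 0.0516]
ee_rot: [3.141, -0.001, -3.141]
wrist_force: [-1.7, 0.1, 1.1]
width: 0.0348
```

```bash
python3 - <<'E'
from h import *
o,s=look(); match(s); hough(); dishdiff(s)
E
```

```text
37.38 [ 0.6969 -0.2885  0.0516] F [-1.7  0.1  1.1] M [ 0.1   0.28 -0.  ] w 0.0348
track pivot x 0.6598 z 0.0540 tilt 45.8 deg res 82.45 [1 1 1 1]
level match 0.94 shift (-17, 9)
wrist circles [[502, 35, 19], [486, 36, 23]]
dish blobs [(29, [184, 114]), (183, [209, 125])]
```

>>> step_arm --plan '[[[0,0,3,0,0],[0,0,10,0,0],[0,0,20,0,0],[0,0,32,0,0],[0,0,46,0,0],[0,0,60,0,0],[0,0,72,0,0],[0,0,80,0,0]]]'

```text
time: 38.15
tool_pos: [0.6983, -0.2889, 0.1349]
ee_rot: [-3.14, 0.004, -3.14]
wrist_force: [0.5, -0.9, -3.9]
width: 0.0346
```

>>> step_arm --plan '[[[-3,5,0,0,0],[-10,15,0,-0.01,0],[-20,30,0,-0.02,0],[-33,48,0,-0.03,0],[-47,68,0,-0.04,0],[-61,88,0,-0.05,0],[-75,108,0,-0.06,0],[-89,128,0,-0.07,0]]]'

```text
time: 38.82
tool_pos: [0.6068, -0.159, 0.1307]
ee_rot: [3.141, -0.001, 3.072]
wrist_force: [-0.0, 1.1, -3.4]
width: 0.0352
```

>>> step_arm --plan '[[[-14,20,0,0,0],[-28,40,0,0,0],[-42,60,0,0,0],[-56,80,0,0,0],[-70,101,0,0,0],[-83,119,0,0,0],[-92,133,0,0,0],[-97,140,0,0,0]]]'

```text
time: 39.48
tool_pos: [0.5098, -0.0186, 0.1312]
ee_rot: [3.141, -0.001, 3.074]
wrist_force: [0.1, -0.0, -3.2]
width: 0.035
```

>>> step_arm --plan '[[[0,0,-4,0,0],[0,0,-12,0,0],[0,0,-24,0,0],[0,0,-36,0,0],[0,0,-48,0,0],[0,0,-57,0,0],[0,0,-62,0,0],[0,0,-62,0,0]]]'

```text
time: 40.15
tool_pos: [0.5101, -0.0206, 0.0671]
ee_rot: [3.141, -0.004, 3.072]
wrist_force: [-0.8, 0.0, -3.9]
width: 0.0352
```

```bash
python3 - <<'E'
from h import *
o=robot.get_obs(); print(o["time"],o["tool_pos"],o["ee_rot"],o["wrist_force"],o["width"]); s=cam("scene"); dishdiff(s)
F=[]
for i in range(8): cam("wrist"); F.append(robot.get_obs()["wrist_force"][2])
print(np.mean(F)); hough()
E
```

```text
40.15 [ 0.51009071 -0.02058163  0.06711495] [ 3.14114346 -0.0042361   3.07230631] [-0.77230368  0.02778963 -3.90889592] 0.03517912885367164
dish blobs [(29, [184, 114]), (178, [209, 125]), (9, [229, 119])]
-3.5597582217501103
wrist circles [[492, 211, 18]]
```

>>> step_arm --plan '[[[0,0,-1,0,0],[0,0,-2,0,0],[0,0,-3,0,0],[0,0,-4,0,0],[0,0,-5,0,0],[0,0,-5,0,0]]]'

```text
time: 41.15
tool_pos: [0.5111, -0.0205, 0.0641]
ee_rot: [3.141, -0.001, 3.073]
wrist_force: [-0.1, 0.0, -3.3]
width: 0.0348
```

>>> step_arm --plan '[[[0,0,-1,0,0],[0,0,-2,0,0],[0,0,-2,0,0]]]'

```text
time: 41.4
tool_pos: [0.5112, -0.0205, 0.0622]
ee_rot: [3.141, -0.0, 3.073]
wrist_force: [0.4, 0.5, -3.4]
width: 0.0349
```

>>> step_arm --plan '[[[0,0,-1,0,0],[0,0,-2,0,0],[0,0,-2,0,0]]]'

```text
time: 41.65
tool_pos: [0.5115, -0.0205, 0.0616]
ee_rot: [-3.142, 0.001, 3.073]
wrist_force: [-2.5, 1.4, 2.4]
width: 0.0348
```

>>> step_arm --plan '[[[0,0,-1,0,0],[0,0,-1,0,0]]]'

```text
time: 41.82
tool_pos: [0.5115, -0.0205, 0.0615]
ee_rot: [-3.142, 0.001, 3.073]
wrist_force: [-4.3, 1.3, 7.4]
width: 0.0348
```

>>> step_arm --plan '[[[0,0,2,0,0],[0,0,2,0,40],[0,0,2,0,60],[0,0,2,0,70],[0,0,2,0,70],[0,0,2,0,70],[0,0,2,0,70]]]'

```text
time: 42.4
tool_pos: [0.5115, -0.0205, 0.0615]
ee_rot: [3.142, 0.0, 3.073]
wrist_force: [-0.1, 1.2, 0.5]
width: 0.0647
```

>>> step_arm --plan '[[[0,0,5,0,70],[0,0,15,0,70],[0,0,30,0,70],[0,0,50,0,70],[0,0,75,0,70],[0,0,100,0,70],[0,0,125,0,70],[0,0,140,0,70]]]'

```text
time: 43.07
tool_pos: [0.5126, -0.0207, 0.206]
ee_rot: [-3.141, 0.006, 3.073]
wrist_force: [0.9, -0.7, 0.0]
width: 0.0657
```

>>> step_arm --plan '[[[-10,20,0,0,70],[-25,50,0,0,70],[-40,85,0,0,70],[-55,120,0,0,70],[-70,155,0,0,70],[-85,190,0,0,70],[-95,220,0,0,70],[-100,240,0,0,70]]]'

```text
time: 43.73
tool_pos: [0.41, 0.2221, 0.2031]
ee_rot: [3.14, 0.002, 3.075]
wrist_force: [0.3, -0.2, 0.3]
width: 0.0661
```

```bash
python3 - <<'E'
from h import *
o=robot.get_obs(); print(o["time"],o["tool_pos"],o["wrist_force"])
s=cam("top"); 
# predicted cup top rim corners if foot centre at target
th=-.07; c,n=np.cos(th),np.sin(th); O=np.array([.5115,-.0205])
for a,b in [(74,17.5),(74,-17.5),(-68,-17.5),(-68,17.5)]: print("pred corner px",proj(s,[O[0]+(a*c-b*n)/1e3,O[1]+(a*n+b*c)/1e3,.105]).round(1))
print("slab px",[proj(s,[.5317+x,-.0221+y,.01]).round(1).tolist() for x in(-.075,.075) for y in (-.075,.075)])
f=crop(s,235,180,90,100,6); g=cv2.cvtColor(f,cv2.COLOR_BGR2GRAY)
C=cv2.HoughCircles(cv2.GaussianBlur(g,(9,9),0),cv2.HOUGH_GRADIENT,1,30,param1=60,param2=16,minRadius=22,maxRadius=36)
if C is not None: print("circ",[(round(235+a/6,1),round(180+b/6,1),round(r/6,1)) for a,b,r in C[0]])
g=cv2.cvtColor(s["frame"],cv2.COLOR_RGB2GRAY)
for v in range(192,262,2): print(v,' '.join('%3d'%x for x in g[v,240:312:2]))
cv2.imwrite("pics/top_end.png",s["frame"][:,:,::-1])
E
```

```text
43.7333 [0.41002862 0.22209525 0.20306619] [ 0.29207135 -0.18681111  0.34021612]
pred corner px [271.6 199.2]
pred corner px [286.5 199.9]
pred corner px [284.3 261. ]
pred corner px [268.9 260.3]
slab px [[306.6, 256.3], [247.5, 257.5], [304.0, 198.5], [246.7, 199.6]]
circ [(np.float32(324.4), np.float32(210.8), np.float32(5.1))]
192 176 173 179 180 170 171 172 178 179 178 174 174 176 176 174 174 177 172 171 175 175 178 177 175 178 176 176 178 177 175 177 176 178 173 172 175
194 175 171 176 175 169 173 170 174 178 173 174 173 178 174 172 171 176 177 175 175 174 174 176 182 177 179 176 175 170 179 176 175 181 180 180 174
196 172 171 175 170 172 180 175 174 176 175 176 178 173 176 175 176 175 177 177 175 177 177 176 176 173 179 176 177 176 177 175 173 178 178 178 174
198 170 174 174 171 171 107 112 112 116 119 136 124 158 159 159 157 178 176 178 175 173 174 175 177 171 178 178 178 179 178 174 172 175 175 176 175
200 172 174 175 175  87 120 117 115 120 119 119 115 115 114 115 117 170 149 154 151 154 154 156 145 104 123 113 138 128 156 161 159 162 176 175 175
202 178 173 171 171  93 118
[... 3712 characters left out ...]
 120  79  79  74  75  77 182 148 148 144 148 141  92 182 121 126 125 125 128 126 127 129 121 145 175 173 168
254 178 186 172 105 109 109 111 111 117 114  73  80  76  71  75 187 143 143 148 145 147  92 183 124 125 125 125 129 128 128 127 127 141 174 173 178
256 181 178 173 182 180 186 180 177 159 106 101  98  93  93  83 183 144 148 149 149 141  94 182 114 120 118 117 128 127 126 126 128 179 177 171 172
258 177 179 176 183 175 176 174 175 177 117 120 121 117 120 121 183 149 147 149 148 142  95 185 176 136 128 129 138 138 127 125 126 172 174 172 176
260 177 182 177 179 174 176 182 180 175 167 115 116 124 118 112 108 123 131 134 142 132 101 171 173 172 174 174 174 177 172 175 173 167 173 176 170
```

```bash
python3 - <<'E'
from h import *
s=cam("top"); g=cv2.cvtColor(s["frame"],cv2.COLOR_RGB2GRAY); g0=cv2.cvtColor(cv2.resize(cv2.imread("pics/top0.png"),(512,384),interpolation=cv2.INTER_AREA),cv2.COLOR_BGR2GRAY)
for n,(u,v) in dict(dish=(384,245),vial_pot=(324,211),pot2=(210,236),jar=(209,150),spat=(319,160),bottle=(455,165)).items():
    r=36 if n=="dish" else 22
    T=g0[v-r:v+r,u-r:u+r]; R_=cv2.matchTemplate(g[v-r-6:v+r+6,u-r-6:u+r+6],T,cv2.TM_CCOEFF_NORMED); _,m,_,l=cv2.minMaxLoc(R_); print(n,l[0]-6,l[1]-6,round(m,2))
robot.close_job(); print(robot.get_obs()["time"])
E
```

```text
dish 0 0 0.83
vial_pot 0 0 0.99
pot2 0 0 0.98
jar 0 0 1.0
spat 0 0 0.99
bottle 0 0 1.0
the job is handed in; nothing more can be done
the job is handed in; nothing more can be done
```

Three balls are in the dish and the cup stands upright on the slab, released, with the other three still inside. I handed the job in at about 44 s of the 70 s allowed.

The moves I had could not tilt the tool. I set the cup beside the dish, gripped it near the lip and tipped it forward on its front foot edge, pivoting in the pads. I then eased the grip until the cup settled upright, re-gripped it at mid-length and carried it to the slab.

**Last checks**
- **Balls in the dish:** an enlarged picture after pouring showed exactly three there and none seen on the counter; the picture differences afterwards did not change.
- **Balls in the cup:** the last top picture, read as pixel values, shows three bright bumps in the chute.
- **Placing:** the cup's corners match an upright cup whose foot is centred about 3 mm from the slab's middle. The gripper reads no force.
- **Things around it:** the vial, stopper, jar and spatula have not shifted (0 px). The dish shows no shift in whole pixels, which are about 2.6 mm each.

**What disagreed**
- **Weight:** after pouring, the cup read about 3.6 N; about 4.1 N would be expected with three balls left. The readings vary by about 0.4 N, and I trusted the pictures.
- **Dish contact:** the underside of the lip came very close to the rim and may have touched it. Mid-pour measurements hinted at a shift of about 1 mm.

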